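# Gauge the grooves of rail offcuts and sort them to the scribed lines

## Task

Check the groove of every rail offcut on the board with the sprung depth gauge, from the shortest offcut to the longest: push the probe into the groove until the gauge's base sits flat on the offcut, hold it steady there for a moment and read the depth. Put the gauge back upright in the middle of its stand, and slide each offcut along the board, never lifting it, until its far end meets a scribed line, square to it: the farther line if its groove is 16 mm deep or more, the nearer line if it is shallower. Leave the other things alone.

Things in the scene. Friction and masses are not known exactly. Their poses are not given: they have to be found in the camera images.
- board: White marking-out board fixed on the bench, 370 x 580 x 5 mm thick; origin on its underside, on its centre line, 200 mm from its near edge and 170 mm from its far edge, x to the far side (away from the robot), z up. Two thin black lines are scribed across it parallel to its y axis, each 540 mm long and centred on its centre line.
- line_near (a point): Middle of the scribed line nearer the robot (60 mm beyond the board's origin), on the board's top face; axes as the board's.
- line_far (a point): Middle of the farther scribed line (140 mm beyond the board's origin), on the board's top face; axes as the board's.
- stand_top (a point): Fixed grey gauge stand: two parallel rails, 70 mm long along x, 16 mm wide, 38 mm apart (clear gap), on a foot. This point is midway between the rails at the height of their tops, 40 mm above the bench. Axes: x along the rails, y across them, z up.
- gauge_foot (a point): Sprung groove-depth gauge (0.3 kg), standing across the stand's rails with its probe hanging in the gap. This point is the centre of the underside of its steel base, which is 40 (x) x 60 (y) x 10 mm high. On the base stands a black square handle 30 x 30 mm, from 10 to 75 mm above this point. The steel probe, a 10 mm thick pin, sticks out 26 mm below this point when free. z up.
- gauge_grip (a point): Centre of the gauge's black handle at gripping height, 50 mm above the underside of the base; axes square to the handle.
- probe (a joint): How far the gauge's probe is pushed up into the base, m: 0 = free (26 mm sticking out below the base), at most 0.022. A spring resists with about 3 N at the start and 0.3 N more per mm. With the base flat, groove depth = 26 mm minus this. A thin rod on the axis stands out of the handle's top, 4 mm when free, and rises with it.
- rail_a_mid (a point): Aluminium rail offcut lying on the board, 65 mm long (x), 50 mm wide (y), 40 mm high, about 0.25 kg (varies); a groove 22 mm wide runs along x, open at both ends, in the middle of the top face, either 12 or 20 mm deep (the gauge tells which; the length does not). This point is the centre of its outer block, 20 mm above its underside. x points roughly away from the robot. May be absent.
- rail_a_end (a point): Middle of the lower edge of the end face, on the side away from the robot, of the 65 mm rail offcut. May be absent.
- rail_b_mid (a point): Aluminium rail offcut lying on the board, 80 mm long (x), 50 mm wide (y), 40 mm high, about 0.29 kg (varies); a groove 22 mm wide runs along x, open at both ends, in the middle of the top face, either 12 or 20 mm deep (the gauge tells which; the length does not). This point is the centre of its outer block, 20 mm above its underside. x points roughly away from the robot. May be absent.
- rail_b_end (a point): Middle of the lower edge of the end face, on the side away from the robot, of the 80 mm rail offcut. May be absent.
- rail_c_mid (a point): Aluminium rail offcut lying on the board, 95 mm long (x), 50 mm wide (y), 40 mm high, about 0.34 kg (varies); a groove 22 mm wide runs along x, open at both ends, in the middle of the top face, either 12 or 20 mm deep (the gauge tells which; the length does not). This point is the centre of its outer block, 20 mm above its underside. x points roughly away from the robot. May be absent.
- rail_c_end (a point): Middle of the lower edge of the end face, on the side away from the robot, of the 95 mm rail offcut. May be absent.
- rail_d_mid (a point): Aluminium rail offcut lying on the board, 110 mm long (x), 50 mm wide (y), 40 mm high, about 0.39 kg (varies); a groove 22 mm wide runs along x, open at both ends, in the middle of the top face, either 12 or 20 mm deep (the gauge tells which; the length does not). This point is the centre of its outer block, 20 mm above its underside. x points roughly away from the robot. May be absent.
- rail_d_end (a point): Middle of the lower edge of the end face, on the side away from the robot, of the 110 mm rail offcut. May be absent.
- screwdriver: Screwdriver lying on the bench, a bystander: leave alone.
- controller: Black controller box 90 x 70 x 35 mm, a bystander: leave alone.
- parts_bin: Open blue parts bin 140 x 110 x 75 mm, a bystander: leave alone.
- can: Grey can 60 mm across, 100 mm high, a bystander: leave alone.
Not all that is in view belongs to the job. Leave any orange or yellow look-alike of the part that bears gauge_foot alone. Leave any yellow look-alike of the part that bears rail_b_mid alone.

How it is judged:
On the way, in this order (a step that is already met when the one before it is completed fails the run):
1. the gauge's base is pressed flat on the 65 mm offcut with the probe in its groove, steady for 0.3 s (base within 2 mm of the top face, within 0.06 rad of parallel to it) (z of gauge_foot in the frame of rail_a_mid between 0.017 and 0.022 m and x of gauge_foot in the frame of rail_a_mid between -0.0325 and 0.0325 m and y of gauge_foot in the frame of rail_a_mid between -0.008 and 0.008 m and angle between the z axis of gauge_foot and the z axis of rail_a_mid, either way round below 0.06 rad), for 0.3 s.
2. the gauge's base is pressed flat on the 80 mm offcut with the probe in its groove, steady for 0.3 s (base within 2 mm of the top face, within 0.06 rad of parallel to it) (z of gauge_foot in the frame of rail_b_mid between 0.017 and 0.022 m and x of gauge_foot in the frame of rail_b_mid between -0.04 and 0.04 m and y of gauge_foot in the frame of rail_b_mid between -0.008 and 0.008 m and angle between the z axis of gauge_foot and the z axis of rail_b_mid, either way round below 0.06 rad), for 0.3 s.
3. the gauge's base is pressed flat on the 95 mm offcut with the probe in its groove, steady for 0.3 s (base within 2 mm of the top face, within 0.06 rad of parallel to it) (z of gauge_foot in the frame of rail_c_mid between 0.017 and 0.022 m and x of gauge_foot in the frame of rail_c_mid between -0.0475 and 0.0475 m and y of gauge_foot in the frame of rail_c_mid between -0.008 and 0.008 m and angle between the z axis of gauge_foot and the z axis of rail_c_mid, either way round below 0.06 rad), for 0.3 s.
4. the gauge's base is pressed flat on the 110 mm offcut with the probe in its groove, steady for 0.3 s (base within 2 mm of the top face, within 0.06 rad of parallel to it) (z of gauge_foot in the frame of rail_d_mid between 0.017 and 0.022 m and x of gauge_foot in the frame of rail_d_mid between -0.055 and 0.055 m and y of gauge_foot in the frame of rail_d_mid between -0.008 and 0.008 m and angle between the z axis of gauge_foot and the z axis of rail_d_mid, either way round below 0.06 rad), for 0.3 s.
At the end, for the whole second after the job is handed in: Every offcut lies flat on the board with the middle of its far lower edge within 4 mm of its line (farther line: groove 20 mm deep; nearer line: 12 mm) and square to it within 0.09 rad; the gauge stands on the rails of its stand, within 12 mm of the middle, 3 mm in height and 0.06 rad of upright (x of rail_a_end in the frame of line_near between -0.004 and 0.004 m and y of rail_a_mid in the frame of line_near between -0.27 and 0.27 m and angle between the x axis of each of rail_a_mid, rail_d_mid and the x axis of line_near, either way round below 0.09 rad and angle between each of rail_a_mid, rail_b_mid, rail_c_mid, rail_d_mid's own z axis and vertical below 0.05 rad and height (world z) of each of rail_a_mid, rail_b_mid, rail_c_mid, rail_d_mid below 0.029 m and x of rail_b_end in the frame of line_far between -0.004 and 0.004 m and y of rail_b_mid in the frame of line_far between -0.27 and 0.27 m and angle between the x axis of each of rail_b_mid, rail_c_mid and the x axis of line_far, either way round below 0.09 rad and x of rail_c_end in the frame of line_far between -0.004 and 0.004 m and y of rail_c_mid in the frame of line_far between -0.27 and 0.27 m and x of rail_d_end in the frame of line_near between -0.004 and 0.004 m and y of rail_d_mid in the frame of line_near between -0.27 and 0.27 m and horizontal distance between gauge_foot and stand_top below 0.012 m and z of gauge_foot in the frame of stand_top between -0.003 and 0.003 m and angle between gauge_foot's own z axis and vertical below 0.06 rad); the robot touches nothing.
It fails at once if an offcut is lifted off the board by more than 12 mm (height (world z) of any of rail_a_mid, rail_b_mid, rail_c_mid, rail_d_mid above 0.037 m).
It fails at once if the screwdriver, controller, parts bin or can is moved by more than 20 mm (distance of any of screwdriver, controller, parts_bin, can from where it was at the start of the episode above 0.02 m).
Of rail_a, rail_b, rail_c, rail_d only 3 to 4 are there at a start; the rules pass over those that are not, and their reading is None.
At some moment in a run one of rail_a, rail_b, rail_c, rail_d may be knocked a few centimetres aside while the robot is not near it.
It also fails if it takes over 210 s, if anything falls off the work surface, if the arm or the gripper's body presses on something with over 40 N, if the wrist force passes 120 N, or if a joint passes its speed limit or range.

## Robot

A 6-joint arm with a two-finger parallel gripper is mounted at the origin on the work surface. World frame = base frame: x ahead of the robot, y to its left, z up, the work surface at z = 0. Lengths are in m, angles in rad, forces in N, time in s.
With the tool pointing down it reaches from about 0.35 to 0.875 m from the base axis. Payload 4.2 kg.
Tool frame: the origin (TCP) lies midway between the tips of the shut fingers; the grasp point (between the pads) lies 19 mm behind it (r.hold_point_z is the distance from the TCP to the grasp point, in m); z points along the fingers, y is the direction in which the jaws open and shut (so a half turn about z gives the same grasp; the last joint's range is limited). The gripper opens to 85 mm and grips with 20 to 120 N. Pads are 22 mm wide; open, the fingers measure 114 mm over their backs; the gripper's body (76 mm by 85 mm) begins 54 mm behind the grasp point. The pads swing forward as they close: fully open they stand 13 mm farther back than shut.
Start: joints at [1.573, 0.385, 0.008, 0, -1.194, -0.259], TCP at [0.159, 0.604, 0.231] pointing down, gripper open.
Joint ranges: [-3.14, 3.14], [-1.21, 2.06], [-1.07, 1.41], [-3.16, 2.05], [-2.99, -0.16], [-3.1, 3.1]. Speed limits (rad/s): [2.79, 2.79, 3.14, 3.14, 3.14, 3.14].

## Interface

Orientations are given as a unit quaternion [x, y, z, w].
In Python, from cell import r gives the robot as it stands.
- The arm moves only by the tool apply_moves, never from a script. Its argument "targets" is a list of rows, each an object of numbers: "wx", "wy", "wz": the turn, a rotation vector about the tool's x, y, z in degrees; "x", "y", "z": the shift along the tool's x, y, z in mm; "jaw": the finger opening in mm, from 0 to 85.4. In form: [{"wx": .., "wy": .., "wz": .., "x": .., "y": .., "z": .., "jaw": ..}, ...]. A call has 1 to 12 rows; each row is the pose to reach, as a shift and turn from the pose commanded when the call began, along the tool's axes at that moment; what a row does not reach only later rows make up. A row lasts 1/10 s, in which the tool goes at most 50 mm and 8.59 degrees, less where a joint would pass 70% of its speed; a pose out of reach is approached as far as the arm can. A call with a gripper value outside its range is refused whole. The fingers move at their own pace and stop on an object; "squeeze" is the grip in N (left out, the last holds). Time passes only in rows, so rows that repeat a pose let the fingers close. It gives the time, the measured TCP pose, the force and the opening at its end, in the units of the state.
- r.observe(): the state, without advancing time (a new reading comes with each control period).
- r.capture(name): name is "side" or "top" or "wrist"; returns the picture (420x560x3 uint8, red, green, blue); there is no depth.
- r.camera_info(name): a dict with "fx", "fy", "cx", "cy" (pixels), "dist_coeffs" ([k1, k2, p1, p2, k3] as OpenCV has them; the pictures are not rectified), "world_from_camera" (4x4, takes a point from camera to world coordinates). Camera axes: x right, y down, z forward; pixel columns grow to the right and rows downward; lengths in m; the calibration is good to about 2 mm. A picture is of the moment at which its call begins: read the wrist's pose just before it. camera_info takes no time and is no camera call; for the wrist camera it gives the pose at the moment of the call.
- r.sign_off(): hands the job in, once; it reports no verdict.
The state is a dict: "time_s": time; "joints": joint angles; "qd": joint speeds; "effort": joint torques, N m; "eef_pos": TCP position; "tcp_rot": TCP orientation; "force": force on the tool from outside, world axes, zero at the start; "wrist_torque": the same for the moment, N m; "grip_width": finger opening in m.
Only numpy, scipy, OpenCV 4.12 (cv2) and the standard library are available. Lean on these libraries where they do the work, as an engineer would, in place of code of your own. Each camera call takes 0.05 s, during which the arm holds its last target.

## Working session

There is one attempt and no reset: what is moved stays moved. The work goes in short steps, Python scripts to look and compute and a tool call to move; the robot and the scene stay as the last step left them, time stands still between calls to the robot, and variables do not carry over. Pictures are saved under pics/ and viewed, and the job is handed in when it is done.

Besides the shell and the picture viewer there is one more tool, called after "Emit:" as name(argument=value, ...), one argument or row to a line, values as JSON. apply_moves: Moves the arm, as the interface text tells. Its arguments: {"type":"object","properties":{"targets":{"type":"array"},"squeeze":{"type":"number"}},"required":["targets"]}

```bash
ls; mkdir -p pics; python3 - <<'E'
from cell import r
import cv2
s=r.observe();print(s)
for n in ("side","top","wrist"):
    im=r.capture(n);cv2.imwrite(f"pics/{n}0.png",im[:,:,::-1])
    print(n,r.camera_info(n))
print(r.hold_point_z)
E
```

```text
pics
{'time_s': 0.0, 'joints': array([ 1.57260829e+00,  3.85548006e-01,  6.63847289e-03, -4.96727554e-04,
       -1.19400341e+00, -2.58580567e-01]), 'qd': array([ 0.00141962,  0.0001771 , -0.00044414, -0.00067661,  0.00053392,
       -0.00038525]), 'effort': array([ 4.58130489e-04, -3.92289841e+01,  1.88402313e+01,  4.18617323e+00,
       -4.66822807e-03, -3.38527371e-06]), 'eef_pos': array([0.15856841, 0.60395019, 0.23023203]), 'tcp_rot': array([ 9.91757732e-01, -1.28122709e-01, -9.14912387e-05,  1.07932319e-03]), 'force': array([ 0.17988486,  0.29739865, -0.08346977]), 'wrist_torque': array([-0.02164889,  0.02466956,  0.01497525]), 'grip_width': 0.08561776582699021}
side {'fx': 413.10042570327545, 'fy': 413.10042570327545, 'cx': 283.68519562833586, 'cy': 211.2203172239568, 'dist_coeffs': array([-0.08943674,  0.        ,  0.        ,  0.        ,  0.        ]), 'world_from_camera': array([[ 0.83401523, -0.37404405,  0.40559788,  0.00550415],
       [-0.55141446, -0.59037575,  0.58940526, -0.84017264],
       [ 0.01899162, -0.7152255 , -0.69863567,  1.06911814],
       [ 0.        , 
[... 270 characters left out ...]
402, -0.99303887,  0.11590109,  0.45238522],
       [-0.99974842, -0.01993625,  0.01027831, -0.01762367],
       [-0.00789613, -0.11608771, -0.99320758,  1.21526071],
       [ 0.        ,  0.        ,  0.        ,  1.        ]])}
wrist {'fx': 361.2804601261814, 'fy': 361.2804601261814, 'cx': 277.5018336938295, 'cy': 206.18777585682392, 'dist_coeffs': array([-0.05143891,  0.        ,  0.        ,  0.        ,  0.        ]), 'world_from_camera': array([[-0.25452753, -0.93031631, -0.26405927,  0.22509946],
       [-0.96706312,  0.24546404,  0.06735224,  0.5865478 ],
       [ 0.00215817,  0.27250498, -0.96215195,  0.37325122],
       [ 0.        ,  0.        ,  0.        ,  1.        ]])}
0.0187
```

View pics/top0.png

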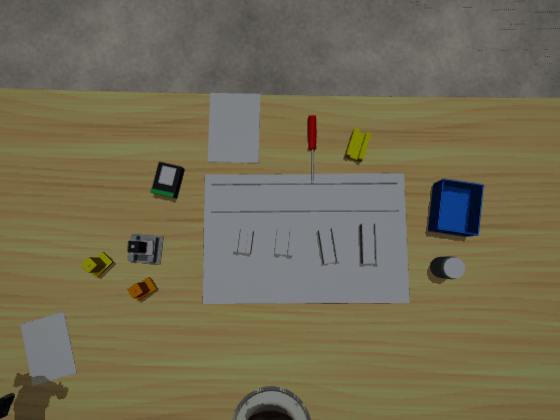

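View pics/side0.png

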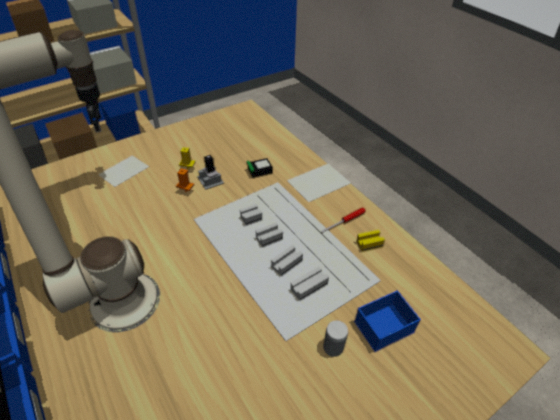

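View pics/wrist0.png

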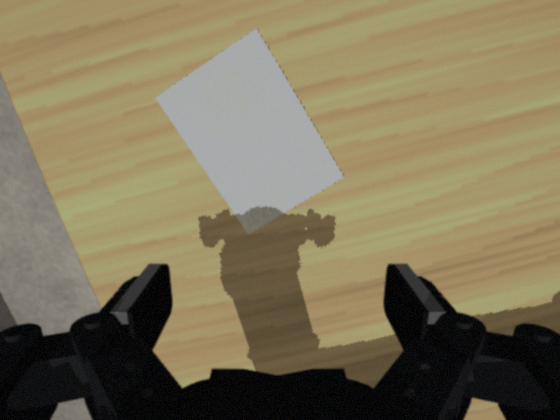

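```bash
cat > h.py <<'E'
import numpy as np, cv2
from cell import r
from scipy.spatial.transform import Rotation as R
def ray(info,u,v):
    K=np.array([[info['fx'],0,info['cx']],[0,info['fy'],info['cy']],[0,0,1]])
    p=cv2.undistortPoints(np.array([[[u,v]]],float),K,info['dist_coeffs'])[0,0]
    T=info['world_from_camera'];d=T[:3,:3]@np.array([p[0],p[1],1]);return T[:3,3],d
def w(info,u,v,z):
    o,d=ray(info,u,v);t=(z-o[2])/d[2];return o+t*d
def px(info,P):
    T=np.linalg.inv(info['world_from_camera']);P=np.atleast_2d(P)
    K=np.array([[info['fx'],0,info['cx']],[0,info['fy'],info['cy']],[0,0,1]])
    return cv2.projectPoints(P.astype(float),cv2.Rodrigues(T[:3,:3])[0],T[:3,3],K,info['dist_coeffs'])[0][:,0]
def snap(n,name,crop=None,k=1):
    info=r.camera_info(n);im=r.capture(n)[:,:,::-1].copy()
    cv2.imwrite(f"pics/{name}_raw.png",im)
    if crop: u0,v0,u1,v1=crop;im=im[v0:v1,u0:u1]
    if k!=1: im=cv2.resize(im,None,fx=k,fy=k,interpolation=cv2.INTER_CUBIC)
    cv2.imwrite(f"pics/{name}.png",im);return info
def crop(name,out,c,k):
    im=cv2.imread(name);u0,v0,u1,v1=c
    cv2.imwrite(out,cv2.resize(im[v0:v1,u0:u1],None,fx=k,fy=k,interpolation=cv2.INTER_CUBIC))
def delta(pos,down_yaw):
    """shift (mm) & rotvec (deg) in current tool axes to reach tcp pos with tool down and tool y axis at yaw angle"""
    s=r.observe();Rc=R.from_quat(s['tcp_rot'])
    a=down_yaw;y=np.array([np.cos(a),np.sin(a),0]);z=np.array([0,0,-1.]);x=np.cross(y,z)
    Rt=R.from_matrix(np.c_[x,y,z])
    sh=Rc.inv().apply(np.array(pos)-s['eef_pos'])*1000
    rv=(Rc.inv()*Rt).as_rotvec(degrees=True)
    return sh.round(1),rv.round(2)
E
python3 - <<'E'
from h import *
crop("pics/top0.png","pics/c1.png",(195,165,415,310),3.6)
crop("pics/top0.png","pics/c2.png",(70,220,180,310),7)
E
```

```text
(no output)
```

View pics/c1.png

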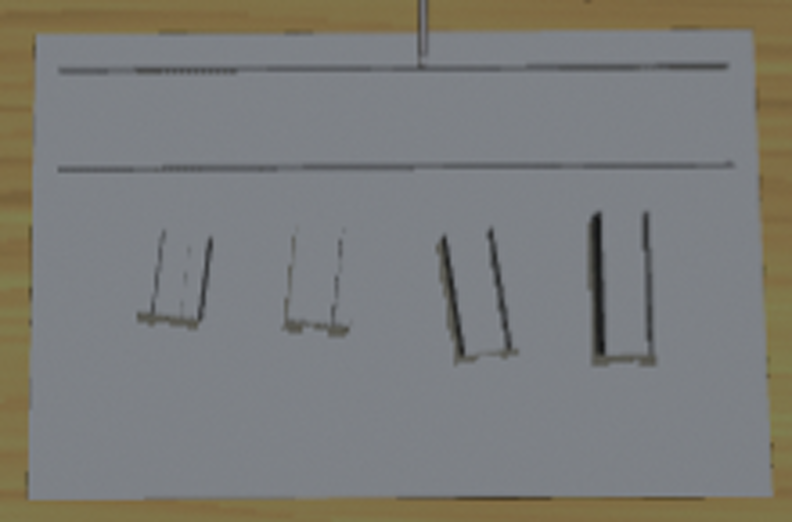

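View pics/c2.png

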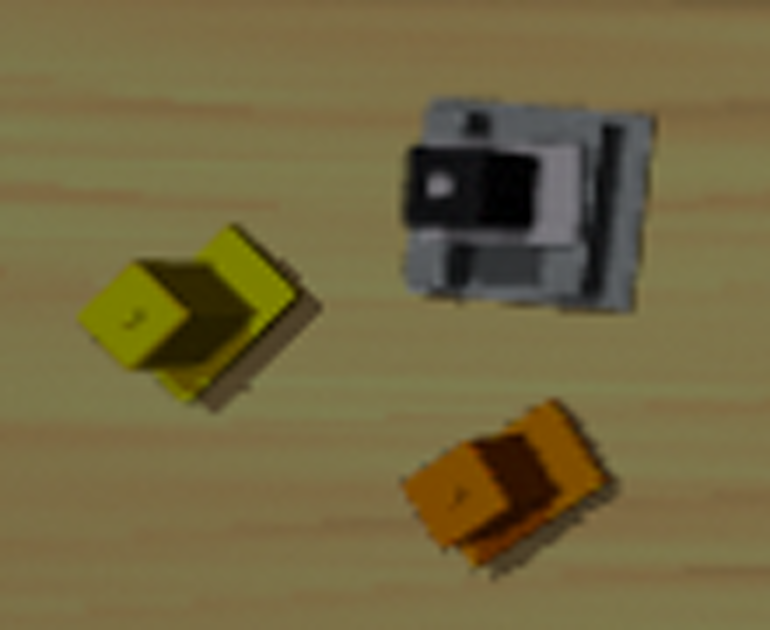

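```bash
python3 - <<'E'
from h import *
i=r.camera_info("top")
c=lambda u,v:(195+u/3.6,165+v/3.6)
for n,p in dict(TL=(36,35),TR=(752,31),BR=(772,497),BL=(29,498),farL=(60,71),farR=(728,66),nearL=(58,169),nearR=(734,164)).items(): print(n,w(i,*c(*p),.005).round(4))
# groove edges top z=.045
for n,p in dict(a=[(163,230),(152,318),(211,238),(199,322)],b=[(295,230),(286,325),(342,232),(333,327)],c=[(443,237),(461,357),(490,230),(511,352)],d=[(597,213),(598,358),(646,213),(652,358)]).items():
    for q in p: print(n,w(i,*c(*q),.045).round(4))
c=lambda u,v:(70+u/7,220+v/7)
print("rodtop",w(i,*c(438,185),.04+.079))
for q in [(410,147),(408,225),(480,150)]: print("handle",w(i,*c(*q),.115).round(4))
for q in [(430,98),(655,113),(633,310),(408,292)]: print("foot",w(i,*c(*q),.02).round(4),w(i,*c(*q),.04).round(4))
for q in [(580,143),(580,243)]: print("base",w(i,*c(*q),.05).round(4))
for q in [(605,130),(590,290)]: print("gap",w(i,*c(*q),.04).round(4))
E
```

```text
TL [0.6961 0.2089 0.005 ]
TR [ 0.7103 -0.3687  0.005 ]
BR [ 0.3425 -0.3785  0.005 ]
BL [0.3285 0.199  0.005 ]
farL [0.6669 0.1884 0.005 ]
farR [ 0.6813 -0.3492  0.005 ]
nearL [0.5872 0.1869 0.005 ]
nearR [ 0.6021 -0.3531  0.005 ]
a [0.537  0.0973 0.045 ]
a [0.4693 0.1035 0.045 ]
a [0.5316 0.06   0.045 ]
a [0.467  0.0674 0.045 ]
b [ 0.5391 -0.0046  0.045 ]
b [0.4661 0.0007 0.045 ]
b [ 0.5383 -0.0409  0.045 ]
b [ 0.4653 -0.0353  0.045 ]
c [ 0.5361 -0.1187  0.045 ]
c [ 0.4447 -0.1333  0.045 ]
c [ 0.5422 -0.1548  0.045 ]
c [ 0.4493 -0.1713  0.045 ]
d [ 0.5571 -0.2369  0.045 ]
d [ 0.4463 -0.2373  0.045 ]
d [ 0.5578 -0.2744  0.045 ]
d [ 0.4473 -0.2782  0.045 ]
rodtop [0.48087289 0.36648393 0.119     ]
handle [0.4948 0.3791 0.115 ]
handle [0.4661 0.378  0.115 ]
handle [0.4942 0.3532 0.115 ]
foot [0.5184 0.4066 0.02  ] [0.5173 0.3995 0.04  ]
foot [0.514  0.3159 0.02  ] [0.513  0.3103 0.04  ]
foot [0.435  0.3203 0.02  ] [0.4353 0.3147 0.04  ]
foot [0.4406 0.4104 0.02  ] [0.4408 0.4032 0.04  ]
base [0.5001 0.3362 0.05  ]
base [0.4611 0.334  0.05  ]
gap [0.5059 0.3297 0.04  ]
gap [0.4428 0.332  0.04  ]
```

```bash
python3 - <<'E'
from h import *
print(delta((0.42,0.365,0.25),-np.pi/2))
E
```

```text
(array([313.6, 164.9, -19.2]), array([ 1.000e-01,  1.000e-02, -1.472e+01]))
```

Emit:
apply_moves(
  targets=[
    {"x":40,"y":21,"z":-10,"wz":-4},
    {"x":80,"y":42,"z":-19,"wz":-8},
    {"x":120,"y":63,"z":-19,"wz":-12},
    {"x":160,"y":84,"z":-19,"wz":-14.7},
    {"x":200,"y":105,"z":-19,"wz":-14.7},
    {"x":240,"y":126,"z":-19,"wz":-14.7},
    {"x":280,"y":147,"z":-19,"wz":-14.7},
    {"x":313.6,"y":164.9,"z":-19,"wz":-14.7},
    {"x":313.6,"y":164.9,"z":-19,"wz":-14.7},
    {"x":313.6,"y":164.9,"z":-19,"wz":-14.7},
    {"x":313.6,"y":164.9,"z":-19,"wz":-14.7},
    {"x":313.6,"y":164.9,"z":-19,"wz":-14.7},
  ],
)

```text
invalid input
```

```bash
python3 - <<'E'
from h import *
s=r.observe();print(s['eef_pos'],s['tcp_rot'],s['time_s'])
print(snap("wrist","w1"))
E
```

```text
[0.15859524 0.60408349 0.23046748] [ 9.91762317e-01 -1.28088943e-01 -4.79534060e-05  8.52922042e-04] 0.15
{'fx': 361.2804601261814, 'fy': 361.2804601261814, 'cx': 277.5018336938295, 'cy': 206.18777585682392, 'dist_coeffs': array([-0.05143891,  0.        ,  0.        ,  0.        ,  0.        ]), 'world_from_camera': array([[-0.25452753, -0.93031631, -0.26405927,  0.22509946],
       [-0.96706312,  0.24546404,  0.06735224,  0.5865478 ],
       [ 0.00215817,  0.27250498, -0.96215195,  0.37325122],
       [ 0.        ,  0.        ,  0.        ,  1.        ]])}
```

View pics/w1.png

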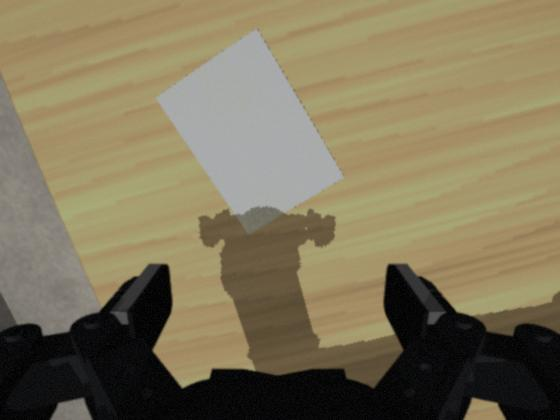

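Emit:
apply_moves(
  targets=[
    {"wx":0,"wy":0,"wz":-4,"x":40,"y":21,"z":-10,"jaw":85},
    {"wx":0,"wy":0,"wz":-8,"x":80,"y":42,"z":-19,"jaw":85},
    {"wx":0,"wy":0,"wz":-12,"x":120,"y":63,"z":-19,"jaw":85},
    {"wx":0,"wy":0,"wz":-14.7,"x":160,"y":84,"z":-19,"jaw":85},
    {"wx":0,"wy":0,"wz":-14.7,"x":200,"y":105,"z":-19,"jaw":85},
    {"wx":0,"wy":0,"wz":-14.7,"x":240,"y":126,"z":-19,"jaw":85},
    {"wx":0,"wy":0,"wz":-14.7,"x":280,"y":147,"z":-19,"jaw":85},
    {"wx":0,"wy":0,"wz":-14.7,"x":313.6,"y":164.9,"z":-19,"jaw":85},
    {"wx":0,"wy":0,"wz":-14.7,"x":313.6,"y":164.9,"z":-19,"jaw":85},
    {"wx":0,"wy":0,"wz":-14.7,"x":313.6,"y":164.9,"z":-19,"jaw":85},
  ],
)

```text
time_s: 1.2
eef_pos: [0.4206, 0.3646, 0.2501]
tcp_rot: [1.0, -0.001, -0.0, 0.0]
force: [0.3, -0.0, 0.0]
grip_width: 0.0852
```

```bash
python3 - <<'E'
from h import *
s=r.observe();print(s['eef_pos'],s['tcp_rot'],s['time_s'])
print(snap("wrist","w1"))
E
```

```text
[0.42059003 0.36464381 0.25007585] [ 9.99999323e-01 -1.14278859e-03 -2.04206287e-04  7.73923658e-05] 1.2
{'fx': 361.2804601261814, 'fy': 361.2804601261814, 'cx': 277.5018336938295, 'cy': 206.18777585682392, 'dist_coeffs': array([-0.05143891,  0.        ,  0.        ,  0.        ,  0.        ]), 'world_from_camera': array([[-2.72503243e-03, -9.61972386e-01, -2.73133122e-01,
         4.89350063e-01],
       [-9.99996002e-01,  2.82767817e-03,  1.78418960e-05,
         3.64327144e-01],
       [ 7.55169157e-04,  2.73132079e-01, -9.61976246e-01,
         3.92829151e-01],
       [ 0.00000000e+00,  0.00000000e+00,  0.00000000e+00,
         1.00000000e+00]])}
```

View pics/w1.png

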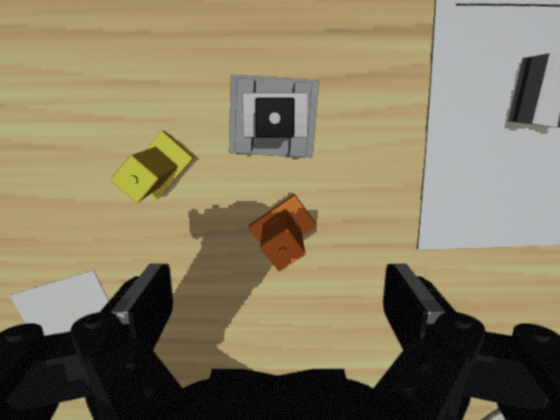

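```bash
python3 - <<'E'
from h import *
crop("pics/w1.png","pics/w1c.png",(215,60,335,175),6)
E
```

```text
(no output)
```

View pics/w1c.png

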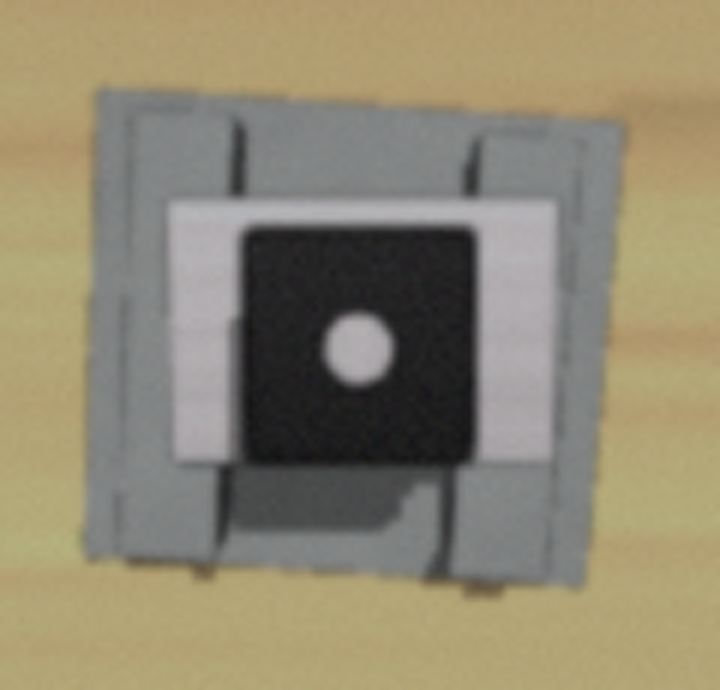

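```bash
python3 - <<'E'
from h import *
i=r.camera_info("wrist")
c=lambda q:(215+q[0]/6,60+q[1]/6)
rails=[(132,115),(580,138),(550,580),(118,556)]
P=np.array([w(i,*c(q),.04) for q in rails]);print("rails",P.round(4),P.mean(0))
foot=[(97,88),(622,122),(583,588),(84,560)]
for z in (0,.006,.01):
  P2=np.array([w(i,*c(q),z) for q in foot]);print("foot",z,P2.mean(0).round(4),np.linalg.norm(np.diff(P2,axis=0),axis=1).round(4))
P=P.copy()
ax=(P[0]+P[1]-P[2]-P[3]);print("stand yaw",np.degrees(np.arctan2(ax[1],ax[0])))
print("rod",w(i,*c((359,349)),.119))
H=np.array([w(i,*c(q),.115) for q in [(241,226),(477,226),(477,463),(241,463)]]);print("handle",H.round(4),H.mean(0))
B=np.array([w(i,*c(q),.05) for q in [(168,200),(556,200),(552,463),(174,463)]]);print("base",B.round(4),B.mean(0))
E
```

```text
rails [[0.5114 0.4025 0.04  ]
 [0.5079 0.333  0.04  ]
 [0.439  0.3364 0.04  ]
 [0.443  0.4067 0.04  ]] [0.47529672 0.36965332 0.04      ]
foot 0 [0.475  0.3699 0.    ] [0.0906 0.081  0.0907]
foot 0.006 [0.4752 0.3698 0.006 ] [0.0892 0.0797 0.0893]
foot 0.01 [0.4754 0.3698 0.01  ] [0.0883 0.0789 0.0884]
stand yaw -3.175890146542264
rod [0.47869618 0.36690331 0.119     ]
handle [[0.4934 0.3814 0.115 ]
 [0.4934 0.3523 0.115 ]
 [0.4644 0.352  0.115 ]
 [0.4645 0.3819 0.115 ]] [0.47892716 0.36692923 0.115     ]
base [[0.4984 0.3963 0.05  ]
 [0.4983 0.3374 0.05  ]
 [0.4587 0.3372 0.05  ]
 [0.4588 0.3963 0.05  ]] [0.47854459 0.36681184 0.05      ]
```

Emit:
apply_moves(
  targets=[
    {"wx":0,"wy":0,"wz":0,"x":40,"y":-2,"z":0,"jaw":85},
    {"wx":0,"wy":0,"wz":0,"x":58,"y":-2.3,"z":30,"jaw":85},
    {"wx":0,"wy":0,"wz":0,"x":58,"y":-2.3,"z":75,"jaw":85},
    {"wx":0,"wy":0,"wz":0,"x":58,"y":-2.3,"z":120,"jaw":85},
    {"wx":0,"wy":0,"wz":0,"x":58,"y":-2.3,"z":155,"jaw":85},
    {"wx":0,"wy":0,"wz":0,"x":58,"y":-2.3,"z":178.8,"jaw":85},
    {"wx":0,"wy":0,"wz":0,"x":58,"y":-2.3,"z":178.8,"jaw":85},
    {"wx":0,"wy":0,"wz":0,"x":58,"y":-2.3,"z":178.8,"jaw":20},
    {"wx":0,"wy":0,"wz":0,"x":58,"y":-2.3,"z":178.8,"jaw":20},
    {"wx":0,"wy":0,"wz":0,"x":58,"y":-2.3,"z":178.8,"jaw":20},
    {"wx":0,"wy":0,"wz":0,"x":58,"y":-2.3,"z":178.8,"jaw":20},
    {"wx":0,"wy":0,"wz":0,"x":58,"y":-2.3,"z":178.8,"jaw":20},
  ],
  squeeze=70,
)

```text
time_s: 2.45
eef_pos: [0.4788, 0.3683, 0.0733]
tcp_rot: [1.0, 0.0, 0.001, -0.001]
force: [-1.5, 0.6, 5.5]
grip_width: 0.0294
```

Emit:
apply_moves(
  targets=[
    {"wx":0,"wy":0,"wz":0,"x":0,"y":0,"z":-20,"jaw":20},
    {"wx":0,"wy":0,"wz":0,"x":0,"y":0,"z":-60,"jaw":20},
    {"wx":0,"wy":0,"wz":0,"x":0,"y":0,"z":-100,"jaw":20},
    {"wx":0,"wy":0,"wz":0,"x":0,"y":30,"z":-140,"jaw":20},
    {"wx":0,"wy":0,"wz":0,"x":-10,"y":75,"z":-170,"jaw":20},
    {"wx":0,"wy":0,"wz":0,"x":-20,"y":122,"z":-190,"jaw":20},
    {"wx":0,"wy":0,"wz":0,"x":-30,"y":170,"z":-197,"jaw":20},
    {"wx":0,"wy":0,"wz":0,"x":-39,"y":218,"z":-197,"jaw":20},
    {"wx":0,"wy":0,"wz":0,"x":-39,"y":266,"z":-197,"jaw":20},
    {"wx":0,"wy":0,"wz":0,"x":-39,"y":314,"z":-197,"jaw":20},
    {"wx":0,"wy":0,"wz":0,"x":-39,"y":362,"z":-197,"jaw":20},
    {"wx":0,"wy":0,"wz":0,"x":-39,"y":410,"z":-197,"jaw":20},
  ],
)

```text
time_s: 3.65
eef_pos: [0.4376, -0.0442, 0.2681]
tcp_rot: [1.0, -0.0, -0.0, -0.0]
force: [1.0, -0.6, -4.1]
grip_width: 0.0291
```

Emit:
apply_moves(
  targets=[
    {"wx":0,"wy":0,"wz":0,"x":0,"y":38,"z":0,"jaw":20},
    {"wx":0,"wy":0,"wz":0,"x":0,"y":38,"z":0,"jaw":20},
    {"wx":0,"wy":0,"wz":0,"x":0,"y":38,"z":0,"jaw":20},
    {"wx":0,"wy":0,"wz":0,"x":0,"y":38,"z":0,"jaw":20},
  ],
)

```text
time_s: 4.05
eef_pos: [0.4386, -0.0799, 0.2681]
tcp_rot: [1.0, -0.0, -0.0, -0.0]
force: [-0.5, -0.2, -3.7]
grip_width: 0.0287
```

```bash
python3 - <<'E'
from h import *
s=r.observe();print(s['eef_pos'],s['tcp_rot'],s['time_s'],s['force'])
i=snap("wrist","w2");print(i['world_from_camera'].round(4).tolist())
E
```

```text
[ 0.43863979 -0.07988677  0.26809521] [ 9.99999885e-01 -2.64062979e-05 -4.00207105e-04 -2.64727856e-04] 4.05 [-0.53860351 -0.15872112 -3.74841344]
[[-0.0005, -0.9619, -0.2735, 0.5075], [-1.0, 0.0005, 0.0001, -0.0801], [0.0001, 0.2735, -0.9619, 0.4108], [0.0, 0.0, 0.0, 1.0]]
```

View pics/w2.png

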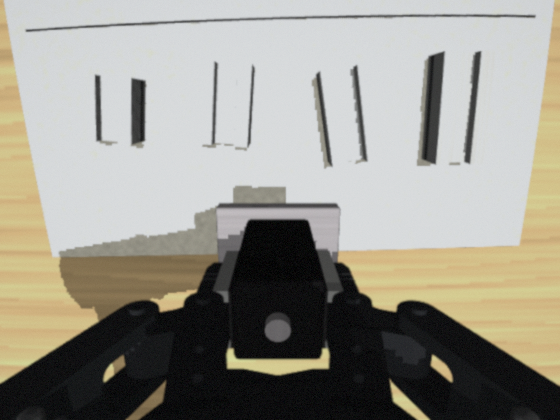

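```bash
python3 - <<'E'
from h import *
im=cv2.imread("pics/w2_raw.png")
g=cv2.createCLAHE(3,(4,4))
lab=cv2.cvtColor(im,cv2.COLOR_BGR2LAB);lab[...,0]=g.apply(lab[...,0]);cv2.imwrite("pics/w2e.png",cv2.cvtColor(lab,cv2.COLOR_LAB2BGR))
crop("pics/w2e.png","pics/w2l.png",(75,50,275,160),4)
crop("pics/w2e.png","pics/w2r.png",(295,40,495,175),4)
E
```

```text
(no output)
```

View pics/w2l.png

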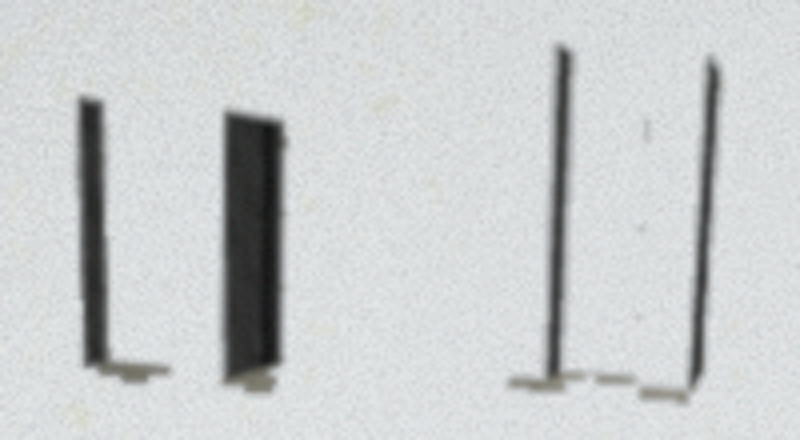

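View pics/w2r.png

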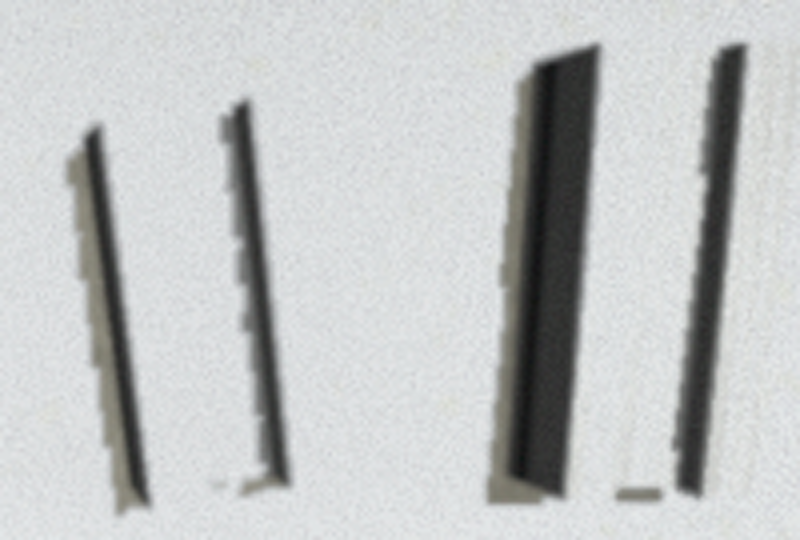

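```bash
cat > m.py <<'E'
from h import *
i={'fx':361.2804601261814,'fy':361.2804601261814,'cx':277.5018336938295,'cy':206.18777585682392,'dist_coeffs':np.array([-0.05143891,0,0,0,0]),
'world_from_camera':np.array([[-0.0005, -0.9619, -0.2735, 0.5075], [-1.0, 0.0005, 0.0001, -0.0801], [0.0001, 0.2735, -0.9619, 0.4108], [0.0, 0.0, 0.0, 1.0]])}
L=lambda q:(75+q[0]/4,50+q[1]/4)
Rr=lambda q:(295+q[0]/4,40+q[1]/4)
# (outer far, outer near, groove far, groove near)
D=dict(a=(L,[(228,110),(225,380),(80,97),(87,365)],1),b=(L,[(710,57),(692,387),(558,47),(548,378)],1),
 c=(Rr,[(100,125),(150,505),(248,100),(290,485)],-1),d=(Rr,[(600,45),(563,495),(745,45),(700,495)],-1))
for n,(f,p,s) in D.items():
    P=np.array([w(i,*f(q),.045)[:2] for q in p])
    mo=P[:2].mean(0);mg=P[2:].mean(0);ax=P[0]-P[1]+P[2]-P[3];ax/=np.linalg.norm(ax)
    n_=np.array([-ax[1],ax[0]])*s  # toward groove from outer
    gap=(mg-mo)@n_
    c1=mo+25*n_/1000; c2=mg-11*n_/1000
    m=(mo+mg)/2; cen=m+n_*((25-11)/2)/1000
    print(n,"len",np.linalg.norm(P[0]-P[1]).round(4),np.linalg.norm(P[2]-P[3]).round(4),"gap",gap.round(4),"yaw",np.degrees(np.arctan2(ax[1],ax[0])).round(2),"c",cen.round(4))
lw=[(26,30),(150,22),(535,16)]
for q in lw: print("line",w(i,*q,.005).round(4))
E
python3 m.py
```

```text
a len 0.0656 0.065 gap 0.036 yaw -5.97 c [0.5033 0.0894]
b len 0.0788 0.0789 gap 0.0363 yaw -4.3 c [ 0.5067 -0.0282]
c len 0.0933 0.0941 gap 0.0359 yaw 9.59 c [ 0.4959 -0.1532]
d len 0.1087 0.1093 gap 0.036 yaw 1.52 c [ 0.5036 -0.2667]
line [0.587  0.1872 0.005 ]
line [0.5911 0.0523 0.005 ]
line [ 0.6009 -0.3522  0.005 ]
```

Emit:
apply_moves(
  targets=[
    {"wx":0,"wy":0,"wz":0,"x":20,"y":-40,"z":10,"jaw":20},
    {"wx":0,"wy":0,"wz":0,"x":35,"y":-80,"z":30,"jaw":20},
    {"wx":0,"wy":0,"wz":0,"x":50,"y":-120,"z":60,"jaw":20},
    {"wx":0,"wy":0,"wz":0,"x":64.7,"y":-155,"z":90,"jaw":20},
    {"wx":0,"wy":0,"wz":0,"x":64.7,"y":-169.3,"z":115,"jaw":20},
    {"wx":0,"wy":0,"wz":0,"x":64.7,"y":-169.3,"z":135,"jaw":20},
    {"wx":0,"wy":0,"wz":0,"x":64.7,"y":-169.3,"z":150,"jaw":20},
    {"wx":0,"wy":0,"wz":0,"x":64.7,"y":-169.3,"z":150,"jaw":20},
  ],
)

```text
time_s: 4.9
eef_pos: [0.5019, 0.0898, 0.1162]
tcp_rot: [1.0, 0.001, -0.003, 0.001]
force: [-0.3, -0.4, -3.7]
grip_width: 0.0292
```

```bash
python3 - <<'E'
from h import *
s=r.observe();print(s['eef_pos'],s['tcp_rot'],s['time_s'],s['force'])
snap("wrist","w3")
snap("side","s3",(220,150,420,300),4)
E
```

```text
[0.5019055  0.089828   0.11615474] [ 0.99999517  0.00108498 -0.00269155  0.00111113] 4.9 [-0.34541796 -0.39307461 -3.74139543]
```

View pics/w3.png

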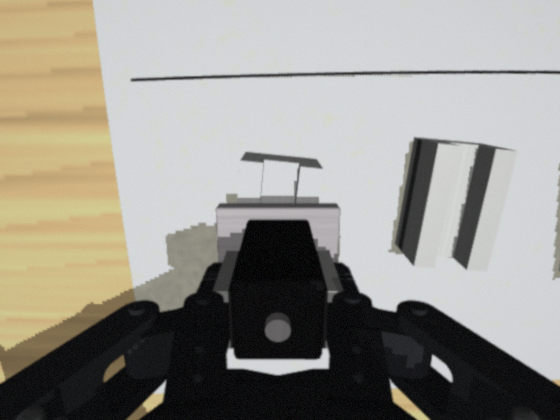

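View pics/s3.png

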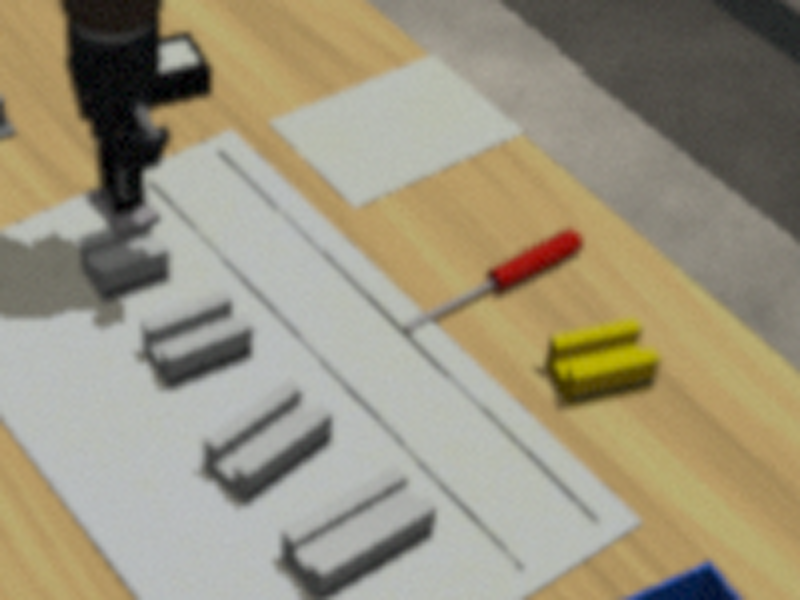

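Emit:
apply_moves(
  targets=[
    {"wx":0,"wy":0,"wz":0,"x":1,"y":0,"z":12,"jaw":20},
    {"wx":0,"wy":0,"wz":0,"x":1,"y":0,"z":24,"jaw":20},
    {"wx":0,"wy":0,"wz":0,"x":1,"y":0,"z":30,"jaw":20},
    {"wx":0,"wy":0,"wz":0,"x":1,"y":0,"z":30,"jaw":20},
    {"wx":0,"wy":0,"wz":0,"x":1,"y":0,"z":30,"jaw":20},
  ],
)

```text
time_s: 5.5
eef_pos: [0.5049, 0.089, 0.0889]
tcp_rot: [1.0, -0.0, 0.0, -0.0]
force: [-1.6, 1.2, 1.6]
grip_width: 0.0291
```

Emit:
apply_moves(
  targets=[
    {"wx":0,"wy":0,"wz":0,"x":0,"y":0,"z":4,"jaw":20},
    {"wx":0,"wy":0,"wz":0,"x":0,"y":0,"z":8,"jaw":20},
    {"wx":0,"wy":0,"wz":0,"x":0,"y":0,"z":10,"jaw":20},
    {"wx":0,"wy":0,"wz":0,"x":0,"y":0,"z":10,"jaw":20},
    {"wx":0,"wy":0,"wz":0,"x":0,"y":0,"z":10,"jaw":20},
  ],
)

```text
time_s: 6.0
eef_pos: [0.505, 0.089, 0.0788]
tcp_rot: [1.0, -0.0, 0.0, -0.0]
force: [-1.6, 1.2, 4.9]
grip_width: 0.0291
```

```bash
python3 - <<'E'
from h import *
s=r.observe();print(s['eef_pos'],s['tcp_rot'],s['time_s'],s['force'],s['wrist_torque'])
snap("wrist","w4")
snap("side","s4",(220,150,320,225),8)
E
```

```text
[0.50500357 0.08899025 0.07877653] [ 9.99999971e-01 -4.62870921e-05  2.33080526e-04 -4.80099962e-05] 6.0 [-1.57152022  1.17285856  4.94416913] [0.39973611 0.56557194 0.03566717]
```

View pics/w4.png

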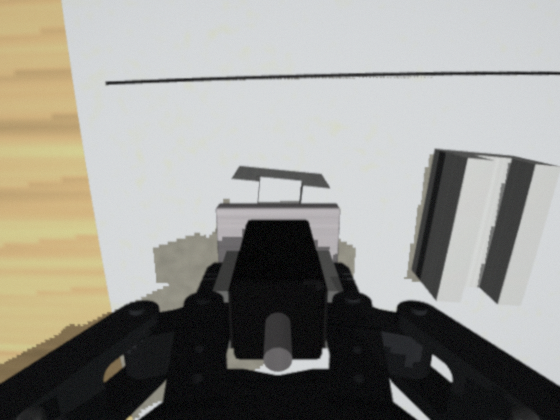

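View pics/s4.png

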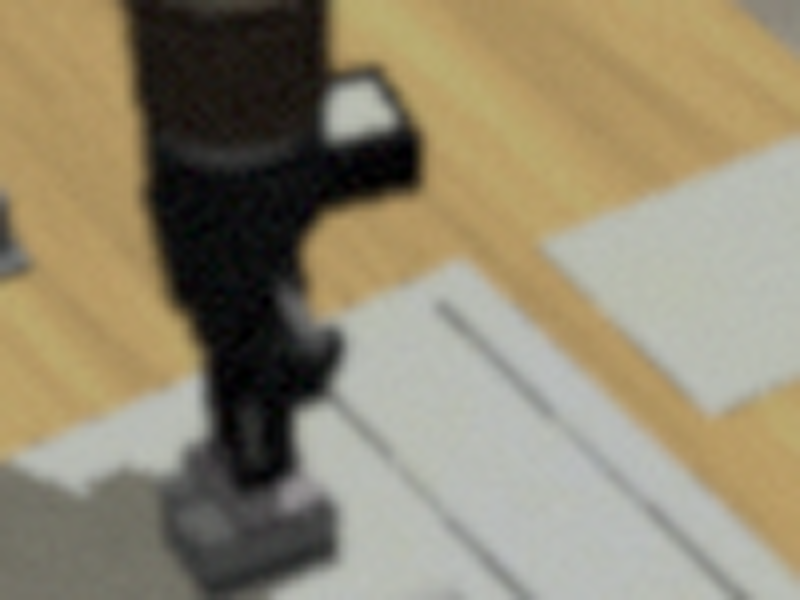

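Emit:
apply_moves(
  targets=[
    {"wx":0,"wy":0,"wz":0,"x":0,"y":0,"z":1,"jaw":20},
    {"wx":0,"wy":0,"wz":0,"x":0,"y":0,"z":1.5,"jaw":20},
    {"wx":0,"wy":0,"wz":0,"x":0,"y":0,"z":1.5,"jaw":20},
    {"wx":0,"wy":0,"wz":0,"x":0,"y":0,"z":1.5,"jaw":20},
  ],
)

```text
time_s: 6.5
eef_pos: [0.505, 0.089, 0.0782]
tcp_rot: [1.0, 0.0, 0.0, -0.0]
force: [-4.2, 1.2, 10.8]
grip_width: 0.0293
```

```bash
python3 - <<'E'
from h import *
i=r.camera_info("wrist");s=r.observe()
T=s['eef_pos']
for dz in (.0457,.0517,.0557,.0597,.0637): print(dz,px(i,T+[0,0,dz]).round(1))
E
```

```text
0.0457 [[276.9 332.9]]
0.0517 [[276.8 345.1]]
0.0557 [[276.8 354. ]]
0.0597 [[276.8 363.5]]
0.0637 [[276.8 373.8]]
```

Emit:
apply_moves(
  targets=[
    {"wx":0,"wy":0,"wz":0,"x":0,"y":0,"z":0,"jaw":20},
    {"wx":0,"wy":0,"wz":0,"x":0,"y":0,"z":-12,"jaw":20},
    {"wx":0,"wy":0,"wz":0,"x":0,"y":0,"z":-30,"jaw":20},
    {"wx":0,"wy":0,"wz":0,"x":0,"y":0,"z":-48,"jaw":20},
    {"wx":0,"wy":0,"wz":0,"x":0.5,"y":30,"z":-50,"jaw":20},
    {"wx":0,"wy":0,"wz":0,"x":1,"y":65,"z":-50,"jaw":20},
    {"wx":0,"wy":0,"wz":0,"x":1.5,"y":95,"z":-50,"jaw":20},
    {"wx":0,"wy":0,"wz":0,"x":1.7,"y":117,"z":-50,"jaw":20},
    {"wx":0,"wy":0,"wz":0,"x":1.7,"y":117,"z":-50,"jaw":20},
    {"wx":0,"wy":0,"wz":0,"x":1.7,"y":117,"z":-50,"jaw":20},
  ],
)

```text
time_s: 7.5
eef_pos: [0.5057, -0.0286, 0.1263]
tcp_rot: [1.0, -0.001, -0.001, 0.0]
force: [0.1, -0.6, -2.1]
grip_width: 0.0292
```

```bash
python3 - <<'E'
from h import *
s=r.observe();print(s['eef_pos'],s['tcp_rot'],s['time_s'],s['force'])
snap("wrist","w5")
E
```

```text
[ 0.5057114  -0.02856341  0.1262792 ] [ 9.99999122e-01 -9.61578047e-04 -9.09907188e-04  5.29285104e-05] 7.5 [ 0.06958612 -0.61068009 -2.07019701]
```

View pics/w5.png

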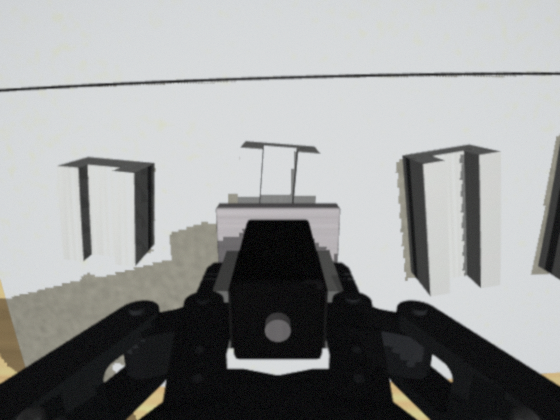

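Emit:
apply_moves(
  targets=[
    {"wx":0,"wy":0,"wz":0,"x":1,"y":0,"z":15,"jaw":20},
    {"wx":0,"wy":0,"wz":0,"x":1,"y":0,"z":30,"jaw":20},
    {"wx":0,"wy":0,"wz":0,"x":1,"y":0,"z":40,"jaw":20},
    {"wx":0,"wy":0,"wz":0,"x":1,"y":0,"z":47,"jaw":20},
    {"wx":0,"wy":0,"wz":0,"x":1,"y":0,"z":50,"jaw":20},
    {"wx":0,"wy":0,"wz":0,"x":1,"y":0,"z":50,"jaw":20},
    {"wx":0,"wy":0,"wz":0,"x":1,"y":0,"z":50,"jaw":20},
    {"wx":0,"wy":0,"wz":0,"x":1,"y":0,"z":50,"jaw":20},
    {"wx":0,"wy":0,"wz":0,"x":1,"y":0,"z":50,"jaw":20},
    {"wx":0,"wy":0,"wz":0,"x":1,"y":0,"z":50,"jaw":20},
  ],
)

```text
time_s: 8.55
eef_pos: [0.5072, -0.0275, 0.0783]
tcp_rot: [1.0, 0.0, -0.0, -0.0]
force: [-4.2, 2.7, 6.1]
grip_width: 0.0294
```

```bash
python3 - <<'E'
from h import *
s=r.observe();print(s['eef_pos'],s['tcp_rot'],s['time_s'],s['force'])
i=snap("wrist","w6");T=s['eef_pos']
for c in (6,14): print(c,px(i,T+[0,0,.0427+c/1000]).round(1))
E
```

```text
[ 0.50719945 -0.02750991  0.07827987] [ 9.99999883e-01  4.58666370e-04 -1.50812318e-04 -1.31597047e-05] 8.55 [-4.16714084  2.67616479  6.12538818]
6 [[276.8 339. ]]
14 [[276.8 356.5]]
```

View pics/w6.png

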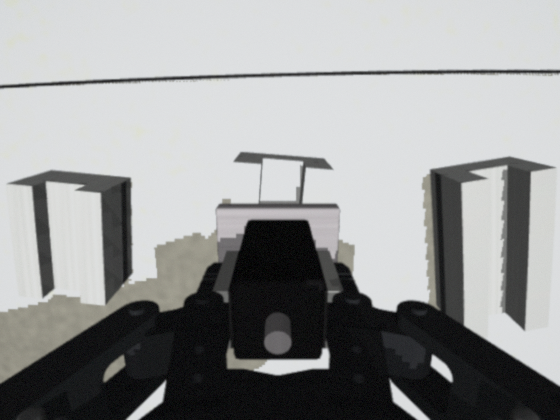

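Emit:
apply_moves(
  targets=[
    {"wx":0,"wy":0,"wz":0,"x":0,"y":0,"z":0,"jaw":20},
    {"wx":0,"wy":0,"wz":0,"x":0,"y":0,"z":-12,"jaw":20},
    {"wx":0,"wy":0,"wz":0,"x":0,"y":0,"z":-30,"jaw":20},
    {"wx":0,"wy":0,"wz":0,"x":0,"y":0,"z":-48,"jaw":20},
    {"wx":0,"wy":0,"wz":0,"x":-3,"y":30,"z":-50,"jaw":20},
    {"wx":0,"wy":0,"wz":0,"x":-6,"y":65,"z":-50,"jaw":20},
    {"wx":0,"wy":0,"wz":0,"x":-9,"y":95,"z":-50,"jaw":20},
    {"wx":0,"wy":0,"wz":0,"x":-11,"y":125.5,"z":-50,"jaw":20},
    {"wx":0,"wy":0,"wz":0,"x":-11,"y":125.5,"z":-50,"jaw":20},
    {"wx":0,"wy":0,"wz":0,"x":-11,"y":125.5,"z":-50,"jaw":20},
  ],
)

```text
time_s: 9.6
eef_pos: [0.4965, -0.1541, 0.1274]
tcp_rot: [1.0, -0.001, 0.0, -0.0]
force: [-0.0, 0.0, -3.1]
grip_width: 0.0293
```

```bash
python3 - <<'E'
from h import *
s=r.observe();print(s['eef_pos'],s['tcp_rot'],s['time_s'],s['force'])
snap("wrist","w7")
E
```

```text
[ 0.49648458 -0.154111    0.12740082] [ 9.99999550e-01 -8.89755115e-04  3.29816827e-04 -3.90935252e-06] 9.6 [-0.01755364  0.04744672 -3.05082797]
```

View pics/w7.png

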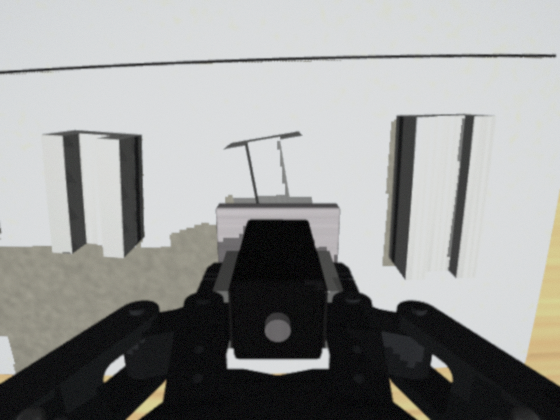

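Emit:
apply_moves(
  targets=[
    {"wx":0,"wy":0,"wz":0,"x":0,"y":0,"z":15,"jaw":20},
    {"wx":0,"wy":0,"wz":0,"x":0,"y":0,"z":30,"jaw":20},
    {"wx":0,"wy":0,"wz":0,"x":0,"y":0,"z":40,"jaw":20},
    {"wx":0,"wy":0,"wz":0,"x":0,"y":0,"z":47,"jaw":20},
    {"wx":0,"wy":0,"wz":0,"x":0,"y":0,"z":50,"jaw":20},
    {"wx":0,"wy":0,"wz":0,"x":0,"y":0,"z":50,"jaw":20},
    {"wx":0,"wy":0,"wz":0,"x":0,"y":0,"z":50,"jaw":20},
    {"wx":0,"wy":0,"wz":0,"x":0,"y":0,"z":50,"jaw":20},
    {"wx":0,"wy":0,"wz":0,"x":0,"y":0,"z":50,"jaw":20},
    {"wx":0,"wy":0,"wz":0,"x":0,"y":0,"z":50,"jaw":20},
  ],
)

```text
time_s: 10.65
eef_pos: [0.4966, -0.153, 0.0783]
tcp_rot: [1.0, 0.0, 0.0, -0.0]
force: [-3.6, 3.7, 5.5]
grip_width: 0.0298
```

```bash
python3 - <<'E'
from h import *
s=r.observe();print(s['eef_pos'],s['tcp_rot'],s['time_s'],s['force'])
i=snap("wrist","w8");T=s['eef_pos']
for c in (6,14): print(c,px(i,T+[0,0,.0427+c/1000]).round(1))
E
```

```text
[ 0.496579   -0.15297438  0.07826367] [ 9.99999910e-01  3.43159958e-04  2.26004130e-04 -1.02570699e-04] 10.65 [-3.60622957  3.69722814  5.50276678]
6 [[276.8 338.9]]
14 [[276.7 356.3]]
```

View pics/w8.png

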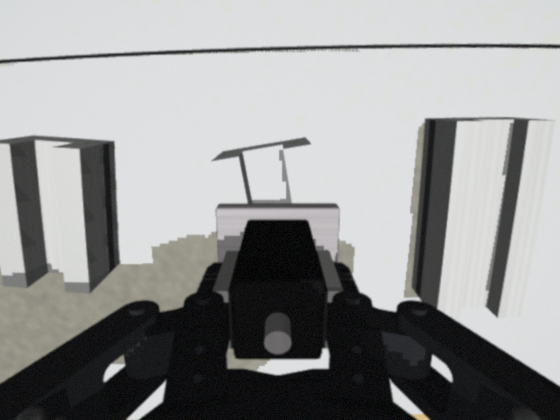

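Emit:
apply_moves(
  targets=[
    {"wx":0,"wy":0,"wz":0,"x":0,"y":0,"z":0,"jaw":20},
    {"wx":0,"wy":0,"wz":0,"x":0,"y":0,"z":-12,"jaw":20},
    {"wx":0,"wy":0,"wz":0,"x":0,"y":0,"z":-30,"jaw":20},
    {"wx":0,"wy":0,"wz":0,"x":0,"y":0,"z":-48,"jaw":20},
    {"wx":0,"wy":0,"wz":0,"x":2,"y":30,"z":-50,"jaw":20},
    {"wx":0,"wy":0,"wz":0,"x":4,"y":65,"z":-50,"jaw":20},
    {"wx":0,"wy":0,"wz":0,"x":6,"y":95,"z":-50,"jaw":20},
    {"wx":0,"wy":0,"wz":0,"x":7,"y":113,"z":-50,"jaw":20},
    {"wx":0,"wy":0,"wz":0,"x":7,"y":113,"z":-50,"jaw":20},
    {"wx":0,"wy":0,"wz":0,"x":7,"y":113,"z":-50,"jaw":20},
  ],
)

```text
time_s: 11.7
eef_pos: [0.5032, -0.2668, 0.1271]
tcp_rot: [1.0, -0.001, -0.0, -0.0]
force: [0.2, -0.1, -2.7]
grip_width: 0.0292
```

```bash
python3 - <<'E'
from h import *
s=r.observe();print(s['eef_pos'],s['tcp_rot'],s['time_s'],s['force'])
snap("wrist","w9")
E
```

```text
[ 0.50321795 -0.26682145  0.12705579] [ 9.99999772e-01 -6.72313955e-04 -2.05748760e-05 -5.99410805e-05] 11.7 [ 0.22894047 -0.1051376  -2.69594659]
```

View pics/w9.png

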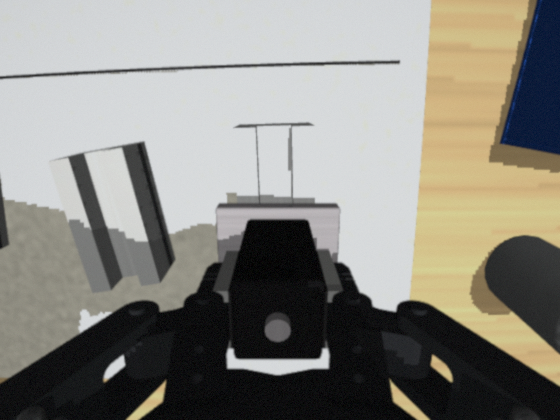

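Emit:
apply_moves(
  targets=[
    {"wx":0,"wy":0,"wz":0,"x":0,"y":0,"z":15,"jaw":20},
    {"wx":0,"wy":0,"wz":0,"x":0,"y":0,"z":30,"jaw":20},
    {"wx":0,"wy":0,"wz":0,"x":0,"y":0,"z":40,"jaw":20},
    {"wx":0,"wy":0,"wz":0,"x":0,"y":0,"z":47,"jaw":20},
    {"wx":0,"wy":0,"wz":0,"x":0,"y":0,"z":50,"jaw":20},
    {"wx":0,"wy":0,"wz":0,"x":0,"y":0,"z":50,"jaw":20},
    {"wx":0,"wy":0,"wz":0,"x":0,"y":0,"z":50,"jaw":20},
    {"wx":0,"wy":0,"wz":0,"x":0,"y":0,"z":50,"jaw":20},
    {"wx":0,"wy":0,"wz":0,"x":0,"y":0,"z":50,"jaw":20},
    {"wx":0,"wy":0,"wz":0,"x":0,"y":0,"z":50,"jaw":20},
  ],
)

```text
time_s: 12.75
eef_pos: [0.5035, -0.266, 0.0783]
tcp_rot: [1.0, 0.0, 0.0, -0.0]
force: [-2.3, 4.5, 6.2]
grip_width: 0.0295
```

```bash
python3 - <<'E'
from h import *
s=r.observe();print(s['eef_pos'],s['tcp_rot'],s['time_s'],s['force'])
i=snap("wrist","w10");T=s['eef_pos']
for c in (6,14): print(c,px(i,T+[0,0,.0427+c/1000]).round(1))
E
```

```text
[ 0.503513   -0.26595943  0.07832869] [ 9.99999945e-01  2.34628215e-04  2.14978358e-04 -9.53187610e-05] 12.75 [-2.33421788  4.53731614  6.17455885]
6 [[276.9 339. ]]
14 [[276.8 356.5]]
```

View pics/w10.png

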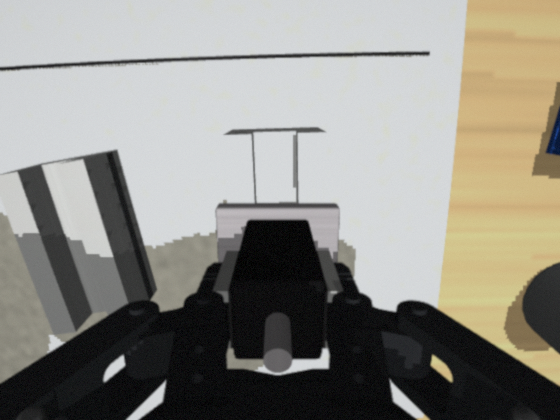

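Emit:
apply_moves(
  targets=[
    {"wx":0,"wy":0,"wz":0,"x":0,"y":0,"z":0,"jaw":20},
    {"wx":0,"wy":0,"wz":0,"x":0,"y":0,"z":-15,"jaw":20},
    {"wx":0,"wy":0,"wz":0,"x":0,"y":0,"z":-45,"jaw":20},
    {"wx":0,"wy":0,"wz":0,"x":0,"y":-20,"z":-85,"jaw":20},
    {"wx":0,"wy":0,"wz":0,"x":-5,"y":-65,"z":-105,"jaw":20},
    {"wx":0,"wy":0,"wz":0,"x":-10,"y":-110,"z":-110,"jaw":20},
    {"wx":0,"wy":0,"wz":0,"x":-15,"y":-158,"z":-110,"jaw":20},
    {"wx":0,"wy":0,"wz":0,"x":-20,"y":-206,"z":-110,"jaw":20},
    {"wx":0,"wy":0,"wz":0,"x":-28,"y":-254,"z":-110,"jaw":20},
    {"wx":0,"wy":0,"wz":0,"x":-28,"y":-302,"z":-110,"jaw":20},
    {"wx":0,"wy":0,"wz":0,"x":-28,"y":-350,"z":-110,"jaw":20},
    {"wx":0,"wy":0,"wz":0,"x":-28,"y":-398,"z":-110,"jaw":20},
  ],
)

```text
time_s: 14.0
eef_pos: [0.4752, 0.1335, 0.1873]
tcp_rot: [1.0, 0.0, 0.001, -0.0]
force: [1.4, -0.4, -2.1]
grip_width: 0.0292
```

Emit:
apply_moves(
  targets=[
    {"wx":0,"wy":0,"wz":0,"x":0,"y":-45,"z":0,"jaw":20},
    {"wx":0,"wy":0,"wz":0,"x":0,"y":-90,"z":0,"jaw":20},
    {"wx":0,"wy":0,"wz":0,"x":0,"y":-135,"z":0,"jaw":20},
    {"wx":0,"wy":0,"wz":0,"x":0,"y":-180,"z":0,"jaw":20},
    {"wx":0,"wy":0,"wz":0,"x":0,"y":-215,"z":0,"jaw":20},
    {"wx":0,"wy":0,"wz":0,"x":0,"y":-238,"z":0,"jaw":20},
    {"wx":0,"wy":0,"wz":0,"x":0,"y":-238,"z":0,"jaw":20},
    {"wx":0,"wy":0,"wz":0,"x":0,"y":-238,"z":0,"jaw":20},
    {"wx":0,"wy":0,"wz":0,"x":0,"y":-238,"z":0,"jaw":20},
  ],
)

```text
time_s: 14.9
eef_pos: [0.4754, 0.3686, 0.1867]
tcp_rot: [1.0, -0.0, -0.0, 0.0]
force: [-0.9, -0.6, -4.7]
grip_width: 0.0292
```

```bash
python3 - <<'E'
from h import *
s=r.observe();print(s['eef_pos'],s['tcp_rot'],s['time_s'],s['force'])
print(delta((.4753,.3697,.0733),-np.pi/2))
snap("wrist","w11");snap("top","t11",(195,165,415,310),3.6)
E
```

```text
[0.47540753 0.36859356 0.18673685] [ 9.99999844e-01 -4.05840143e-04 -2.41344507e-04  2.99050319e-04] 14.9 [-0.90805038 -0.6251074  -4.7243292 ]
(array([-1.000e-01, -1.200e+00,  1.134e+02]), array([ 0.03,  0.03, -0.05]))
```

View pics/w11.png

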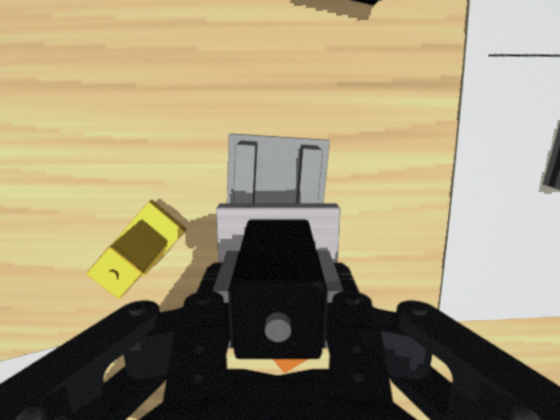

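View pics/t11.png

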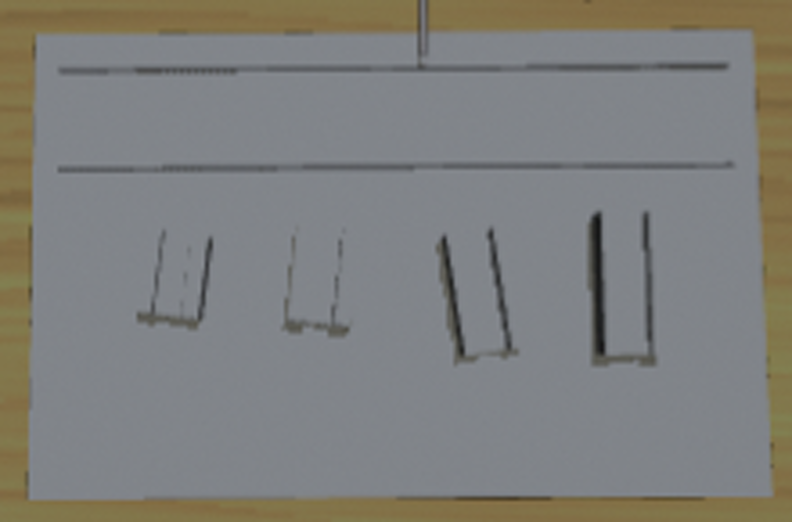

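Emit:
apply_moves(
  targets=[
    {"wx":0,"wy":0,"wz":0,"x":0,"y":-1,"z":30,"jaw":20},
    {"wx":0,"wy":0,"wz":0,"x":0,"y":-1,"z":65,"jaw":20},
    {"wx":0,"wy":0,"wz":0,"x":0,"y":-1,"z":90,"jaw":20},
    {"wx":0,"wy":0,"wz":0,"x":0,"y":-1,"z":105,"jaw":20},
    {"wx":0,"wy":0,"wz":0,"x":0,"y":-1,"z":112,"jaw":20},
    {"wx":0,"wy":0,"wz":0,"x":0,"y":-1,"z":113,"jaw":20},
    {"wx":0,"wy":0,"wz":0,"x":0,"y":-1,"z":113,"jaw":20},
  ],
)

```text
time_s: 15.7
eef_pos: [0.4762, 0.3707, 0.0749]
tcp_rot: [1.0, -0.0, 0.001, -0.001]
force: [-0.2, -0.2, -2.5]
grip_width: 0.0292
```

Emit:
apply_moves(
  targets=[
    {"wx":0,"wy":0,"wz":0,"x":0,"y":0,"z":0,"jaw":85},
    {"wx":0,"wy":0,"wz":0,"x":0,"y":0,"z":0,"jaw":85},
    {"wx":0,"wy":0,"wz":0,"x":0,"y":0,"z":0,"jaw":85},
    {"wx":0,"wy":0,"wz":0,"x":0,"y":0,"z":0,"jaw":85},
    {"wx":0,"wy":0,"wz":0,"x":0,"y":0,"z":0,"jaw":85},
    {"wx":0,"wy":0,"wz":0,"x":0,"y":0,"z":-20,"jaw":85},
    {"wx":0,"wy":0,"wz":0,"x":0,"y":0,"z":-60,"jaw":85},
    {"wx":0,"wy":0,"wz":0,"x":-10,"y":0,"z":-100,"jaw":85},
    {"wx":0,"wy":0,"wz":0,"x":-30,"y":0,"z":-140,"jaw":85},
    {"wx":0,"wy":0,"wz":0,"x":-55,"y":0,"z":-175,"jaw":85},
    {"wx":0,"wy":0,"wz":0,"x":-55,"y":0,"z":-175,"jaw":85},
    {"wx":0,"wy":0,"wz":0,"x":-55,"y":0,"z":-175,"jaw":85},
  ],
)

```text
time_s: 16.9
eef_pos: [0.4202, 0.3708, 0.2502]
tcp_rot: [1.0, 0.0, 0.001, -0.001]
force: [0.9, 0.8, -0.9]
grip_width: 0.0849
```

```bash
python3 - <<'E'
from h import *
s=r.observe();print(s['eef_pos'],s['tcp_rot'],s['time_s'],s['force'])
i=snap("wrist","w12",(215,60,335,175),6)
print(i['world_from_camera'].round(5).tolist())
E
```

```text
[0.42015495 0.3707836  0.25017672] [ 9.99999027e-01  3.21058962e-04  5.75467314e-04 -1.22978518e-03] 16.9 [ 0.92141496  0.84029324 -0.93390687]
[[0.00016, -0.9624, -0.27163, 0.48871], [-1.0, -0.00066, 0.00178, 0.37029], [-0.0019, 0.27163, -0.9624, 0.39304], [0.0, 0.0, 0.0, 1.0]]
```

View pics/w12.png

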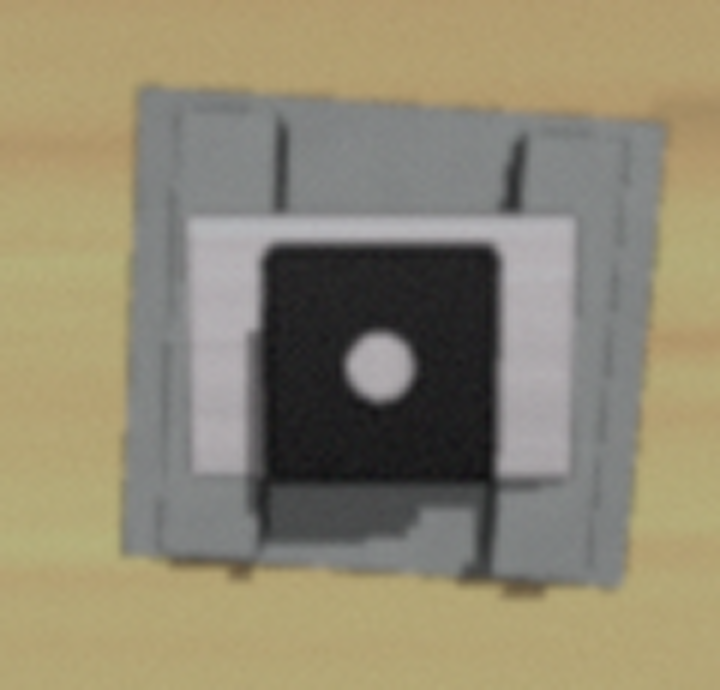

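Emit:
apply_moves(
  targets=[
    {"wx":0,"wy":0,"wz":0,"x":10,"y":40,"z":0,"jaw":80},
    {"wx":0,"wy":0,"wz":2,"x":20,"y":85,"z":0,"jaw":80},
    {"wx":0,"wy":0,"wz":4,"x":35,"y":130,"z":10,"jaw":80},
    {"wx":0,"wy":0,"wz":6,"x":50,"y":175,"z":25,"jaw":80},
    {"wx":0,"wy":0,"wz":6,"x":65,"y":220,"z":40,"jaw":80},
    {"wx":0,"wy":0,"wz":6,"x":80,"y":260,"z":60,"jaw":80},
    {"wx":0,"wy":0,"wz":6,"x":83,"y":281,"z":90,"jaw":80},
    {"wx":0,"wy":0,"wz":6,"x":83,"y":281,"z":130,"jaw":80},
    {"wx":0,"wy":0,"wz":6,"x":83,"y":281,"z":150,"jaw":80},
    {"wx":0,"wy":0,"wz":6,"x":83,"y":281,"z":150,"jaw":80},
  ],
)

```text
time_s: 17.95
eef_pos: [0.5007, 0.0873, 0.0944]
tcp_rot: [0.999, -0.054, -0.005, 0.003]
force: [-0.7, -0.1, 0.3]
grip_width: 0.0801
```

```bash
python3 - <<'E'
from h import *
s=r.observe();print(s['eef_pos'],s['time_s'],s['force'])
print(delta((.5033,.0894,.014),np.radians(-96)))
i=snap("wrist","w13")
E
```

```text
[0.50068744 0.08725258 0.09435942] 17.95 [-0.69850544 -0.11369275  0.31024461]
(array([ 3.1, -2.9, 80.3]), array([ 0.32,  0.54, -0.14]))
```

View pics/w13.png

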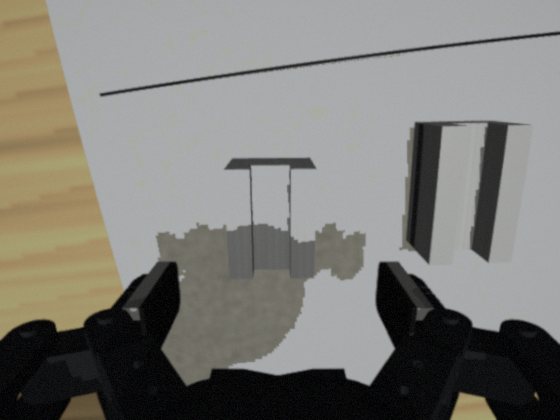

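Emit:
apply_moves(
  targets=[
    {"wx":0,"wy":0,"wz":0,"x":3,"y":-3,"z":25,"jaw":80},
    {"wx":0,"wy":0,"wz":0,"x":3,"y":-3,"z":50,"jaw":80},
    {"wx":0,"wy":0,"wz":0,"x":3,"y":-3,"z":70,"jaw":80},
    {"wx":0,"wy":0,"wz":0,"x":3,"y":-3,"z":77,"jaw":80},
    {"wx":0,"wy":0,"wz":0,"x":3,"y":-3,"z":77,"jaw":80},
    {"wx":0,"wy":0,"wz":0,"x":3,"y":-3,"z":77,"jaw":80},
  ],
)

```text
time_s: 18.6
eef_pos: [0.5078, 0.0926, 0.0232]
tcp_rot: [0.999, -0.052, 0.001, -0.0]
force: [0.5, 1.1, 0.2]
grip_width: 0.0801
```

```bash
python3 - <<'E'
from h import *
s=r.observe();print(s['eef_pos'],s['tcp_rot'],s['time_s'],s['force'])
print(delta((.5033,.0894,.014),np.radians(-96)))
i=snap("wrist","w14")
E
```

```text
[0.50783898 0.09261403 0.02319614] [ 9.98637718e-01 -5.21664470e-02  1.07558159e-03 -4.62184976e-04] 18.6 [0.51298833 1.10068681 0.15639953]
(array([-4.2,  3.7,  9.2]), array([-0.06, -0.12,  0.02]))
```

View pics/w14.png

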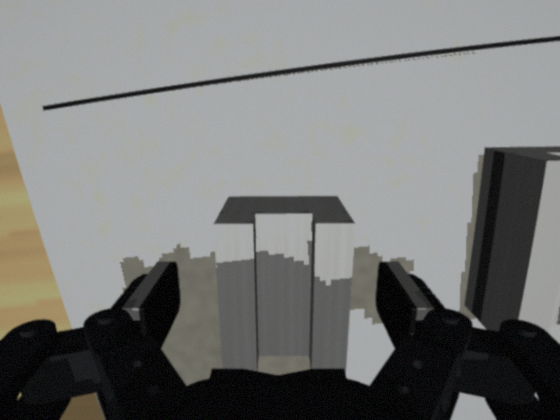

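Emit:
apply_moves(
  targets=[
    {"wx":0,"wy":0,"wz":0,"x":-4,"y":3.5,"z":5,"jaw":80},
    {"wx":0,"wy":0,"wz":0,"x":-4,"y":3.5,"z":9,"jaw":80},
    {"wx":0,"wy":0,"wz":0,"x":-4,"y":3.5,"z":9,"jaw":80},
    {"wx":0,"wy":0,"wz":0,"x":-4,"y":3.5,"z":9,"jaw":40},
    {"wx":0,"wy":0,"wz":0,"x":-4,"y":3.5,"z":9,"jaw":40},
    {"wx":0,"wy":0,"wz":0,"x":-4,"y":3.5,"z":9,"jaw":40},
    {"wx":0,"wy":0,"wz":0,"x":-4,"y":3.5,"z":9,"jaw":40},
    {"wx":0,"wy":0,"wz":0,"x":-4,"y":3.5,"z":9,"jaw":40},
  ],
  squeeze=30,
)

```text
time_s: 19.45
eef_pos: [0.503, 0.0894, 0.0134]
tcp_rot: [0.999, -0.052, 0.001, -0.0]
force: [0.6, 1.9, 1.8]
grip_width: 0.0498
```

```bash
python3 - <<'E'
from h import *
s=r.observe();print(s['eef_pos'],s['tcp_rot'],s['time_s'],s['force'])
R0=R.from_quat(s['tcp_rot']).as_matrix();print(R0.round(4))
i=snap("wrist","w15")
E
```

```text
[0.50298953 0.08940205 0.01335115] [ 9.98632831e-01 -5.22686100e-02  6.05097244e-04 -3.07805399e-04] 19.45 [0.60694637 1.91422839 1.82598324]
[[ 9.945e-01 -1.044e-01  1.200e-03]
 [-1.044e-01 -9.945e-01  6.000e-04]
 [ 1.200e-03 -7.000e-04 -1.000e+00]]
```

View pics/w15.png

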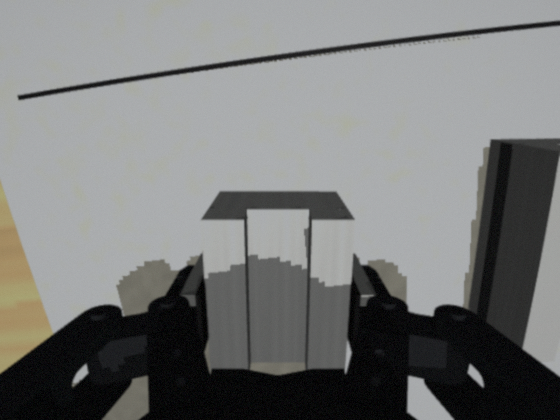

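```bash
cat >> h.py <<'E'
def gap(i,cl,cr,l1,l2,z=.005):
    A,B,C,D=[w(i,*p,z)[:2] for p in (cl,cr,l1,l2)]
    e=B-A;l=D-C;nl=np.array([-l[1],l[0]])/np.linalg.norm(l)
    M=(A+B)/2;g=(C-M)@nl
    ang=np.degrees(np.arctan2(e[0]*l[1]-e[1]*l[0],e@l))
    print("width",np.linalg.norm(e).round(4),"mid",M.round(4),"gap along board x",(g*1000).round(2),"turn needed (world ccw deg)",ang.round(2),"board yaw",np.degrees(np.arctan2(nl[1],nl[0])).round(2))
    return M,g,ang
E
python3 - <<'E'
from h import *
crop("pics/w15.png","pics/w15c.png",(190,175,370,230),4)
i=r.camera_info("wrist")
gap(i,(221,192),(337,192),(20,97),(540,25))
E
```

```text
width 0.05 mid [0.535  0.0851] gap along board x 54.16 turn needed (world ccw deg) 7.5 board yaw 1.48
```

View pics/w15c.png

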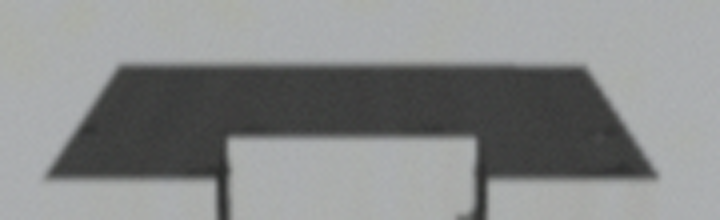

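Emit:
apply_moves(
  targets=[
    {"wx":0,"wy":0,"wz":-2,"x":8,"y":-1,"z":0,"jaw":40},
    {"wx":0,"wy":0,"wz":-4,"x":18,"y":-2.3,"z":0,"jaw":40},
    {"wx":0,"wy":0,"wz":-6,"x":28,"y":-3.6,"z":0,"jaw":40},
    {"wx":0,"wy":0,"wz":-7.5,"x":38,"y":-5,"z":0,"jaw":40},
    {"wx":0,"wy":0,"wz":-7.5,"x":48,"y":-6.3,"z":0,"jaw":40},
    {"wx":0,"wy":0,"wz":-7.5,"x":53.3,"y":-7,"z":0,"jaw":40},
    {"wx":0,"wy":0,"wz":-7.5,"x":53.3,"y":-7,"z":0,"jaw":40},
    {"wx":0,"wy":0,"wz":-7.5,"x":53.3,"y":-7,"z":0,"jaw":40},
    {"wx":0,"wy":0,"wz":-7.5,"x":53.3,"y":-7,"z":0,"jaw":40},
  ],
)

```text
time_s: 20.4
eef_pos: [0.5553, 0.0895, 0.0134]
tcp_rot: [1.0, 0.013, -0.001, 0.001]
force: [-1.4, -2.4, 5.4]
grip_width: 0.0496
```

```bash
cat >> h.py <<'E'
def slide(M,g,ang,yawb):
    s=r.observe();T=s['eef_pos'][:2];Rc=R.from_quat(s['tcp_rot'])
    a=np.radians(ang);Q=np.array([[np.cos(a),-np.sin(a)],[np.sin(a),np.cos(a)]])
    M2=T+Q@(M-T);b=np.array([np.cos(np.radians(yawb)),np.sin(np.radians(yawb))])
    g2=g-(M2-M)@b;d=np.r_[b*g2,0]
    print("g2 mm",(g2*1000).round(2),"tool shift mm",(Rc.inv().apply(d)*1000).round(2),"wz",-round(ang,2),"tool axes x",Rc.as_matrix()[:2,0].round(3))
E
python3 - <<'E'
from h import *
s=r.observe();print(s['eef_pos'],s['tcp_rot'],s['time_s'],s['force'])
i=snap("wrist","w16")
crop("pics/w16.png","pics/w16c.png",(190,165,370,230),4)
E
```

```text
[0.55534677 0.08950881 0.01335755] [ 9.99917267e-01  1.28157694e-02 -9.31116202e-04  5.90820692e-04] 20.4 [-1.43639153 -2.36869742  5.41436063]
```

View pics/w16.png

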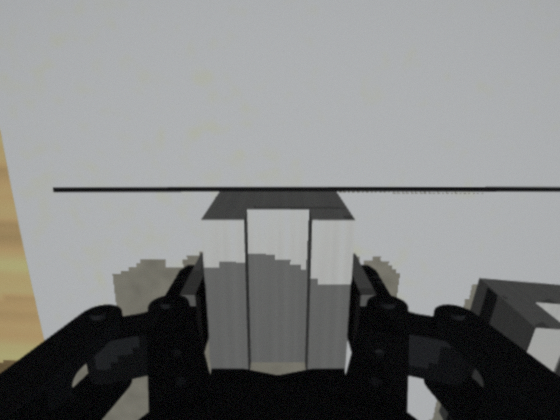

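View pics/w16c.png

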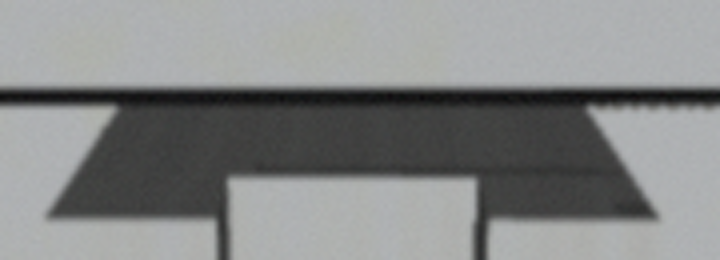

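Emit:
apply_moves(
  targets=[
    {"wx":0,"wy":0,"wz":0,"x":1,"y":0,"z":0,"jaw":40},
    {"wx":0,"wy":0,"wz":0,"x":1,"y":0,"z":0,"jaw":40},
    {"wx":0,"wy":0,"wz":0,"x":1,"y":0,"z":0,"jaw":40},
    {"wx":0,"wy":0,"wz":0,"x":1,"y":0,"z":0,"jaw":80},
    {"wx":0,"wy":0,"wz":0,"x":1,"y":0,"z":0,"jaw":80},
    {"wx":0,"wy":0,"wz":0,"x":1,"y":0,"z":0,"jaw":80},
    {"wx":0,"wy":0,"wz":0,"x":1,"y":0,"z":0,"jaw":80},
    {"wx":0,"wy":0,"wz":0,"x":1,"y":0,"z":-30,"jaw":80},
    {"wx":0,"wy":0,"wz":0,"x":1,"y":0,"z":-70,"jaw":80},
    {"wx":0,"wy":0,"wz":0,"x":1,"y":0,"z":-90,"jaw":80},
    {"wx":0,"wy":0,"wz":0,"x":1,"y":0,"z":-90,"jaw":80},
    {"wx":0,"wy":0,"wz":0,"x":1,"y":0,"z":-90,"jaw":80},
  ],
)

```text
time_s: 21.65
eef_pos: [0.5568, 0.0904, 0.1029]
tcp_rot: [1.0, 0.013, -0.0, -0.0]
force: [-0.8, 0.1, -1.5]
grip_width: 0.0801
```

```bash
python3 - <<'E'
from h import *
s=r.observe();print(s['eef_pos'],s['tcp_rot'],s['time_s'],s['force'])
print(delta((.5067,-.0282,.1),np.radians(-94.3)))
i=snap("wrist","w17")
E
```

```text
[0.55684796 0.09044389 0.10291168] [ 9.99918178e-01  1.27900046e-02 -3.62216908e-05 -2.26905254e-04] 21.65 [-0.84157227  0.11052994 -1.51127318]
(array([-53.2, 117.3,   2.9]), array([-0.03,  0.01,  5.77]))
```

View pics/w17.png

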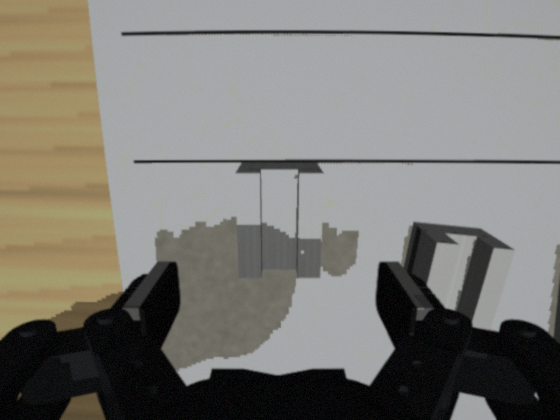

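Emit:
apply_moves(
  targets=[
    {"wx":0,"wy":0,"wz":1,"x":-15,"y":25,"z":0,"jaw":80},
    {"wx":0,"wy":0,"wz":3,"x":-30,"y":60,"z":0,"jaw":80},
    {"wx":0,"wy":0,"wz":5,"x":-45,"y":90,"z":10,"jaw":80},
    {"wx":0,"wy":0,"wz":5.8,"x":-53.2,"y":117.3,"z":20,"jaw":80},
    {"wx":0,"wy":0,"wz":5.8,"x":-53.2,"y":117.3,"z":35,"jaw":80},
    {"wx":0,"wy":0,"wz":5.8,"x":-53.2,"y":117.3,"z":45,"jaw":80},
    {"wx":0,"wy":0,"wz":5.8,"x":-53.2,"y":117.3,"z":45,"jaw":80},
    {"wx":0,"wy":0,"wz":5.8,"x":-53.2,"y":117.3,"z":45,"jaw":80},
    {"wx":0,"wy":0,"wz":5.8,"x":-53.2,"y":117.3,"z":45,"jaw":80},
  ],
)

```text
time_s: 22.6
eef_pos: [0.5076, -0.0276, 0.0583]
tcp_rot: [0.999, -0.037, 0.0, -0.0]
force: [-0.5, 0.2, 0.8]
grip_width: 0.0798
```

```bash
python3 - <<'E'
from h import *
s=r.observe();print(s['eef_pos'],s['tcp_rot'],s['time_s'],s['force'])
print(delta((.5067,-.0282,.0134),np.radians(-94.3)))
i=snap("wrist","w18")
E
```

```text
[ 0.50760362 -0.02762681  0.05827259] [ 9.99311913e-01 -3.70887626e-02  3.50847136e-04 -3.42606925e-05] 22.6 [-0.46760973  0.22303995  0.83646163]
(array([-0.9,  0.6, 44.9]), array([-0.01, -0.04,  0.05]))
```

View pics/w18.png

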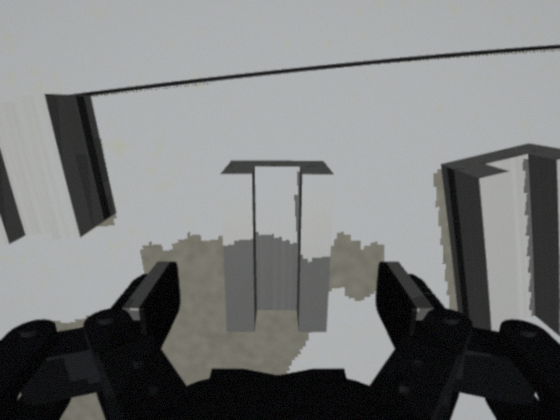

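Emit:
apply_moves(
  targets=[
    {"wx":0,"wy":0,"wz":0,"x":-0.9,"y":0.6,"z":20,"jaw":80},
    {"wx":0,"wy":0,"wz":0,"x":-0.9,"y":0.6,"z":38,"jaw":80},
    {"wx":0,"wy":0,"wz":0,"x":-0.9,"y":0.6,"z":45,"jaw":80},
    {"wx":0,"wy":0,"wz":0,"x":-0.9,"y":0.6,"z":45,"jaw":80},
    {"wx":0,"wy":0,"wz":0,"x":-0.9,"y":0.6,"z":45,"jaw":40},
    {"wx":0,"wy":0,"wz":0,"x":-0.9,"y":0.6,"z":45,"jaw":40},
    {"wx":0,"wy":0,"wz":0,"x":-0.9,"y":0.6,"z":45,"jaw":40},
    {"wx":0,"wy":0,"wz":0,"x":-0.9,"y":0.6,"z":45,"jaw":40},
    {"wx":0,"wy":0,"wz":0,"x":-0.9,"y":0.6,"z":45,"jaw":40},
  ],
)

```text
time_s: 23.55
eef_pos: [0.5071, -0.0284, 0.0141]
tcp_rot: [0.999, -0.037, 0.001, -0.0]
force: [-0.4, 1.9, 6.8]
grip_width: 0.0495
```

```bash
python3 - <<'E'
from h import *
s=r.observe();print(s['eef_pos'],s['tcp_rot'],s['time_s'],s['force'])
i=snap("wrist","w19")
crop("pics/w19.png","pics/w19c.png",(190,165,370,230),4)
E
```

```text
[ 0.50708512 -0.02838837  0.01408613] [ 9.99297542e-01 -3.74536394e-02  1.24427198e-03 -3.14137955e-04] 23.55 [-0.42357558  1.88616679  6.80346937]
```

View pics/w19.png

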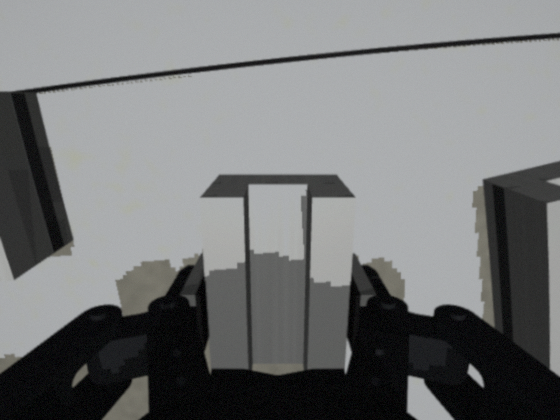

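View pics/w19c.png

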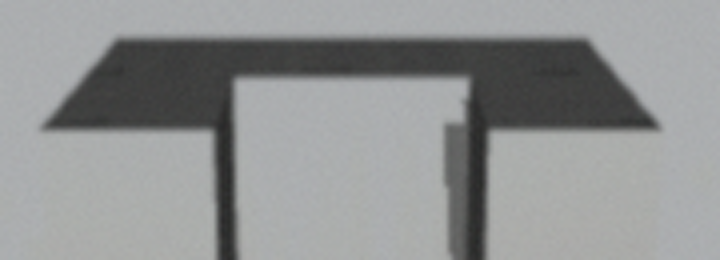

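```bash
python3 - <<'E'
from h import *
i=r.camera_info("wrist")
im=cv2.imread("pics/w19_raw.png").mean(2)
for u in (120,330,530): print(u,[int(x) for x in im[25:95,u].argsort()[:4]+25])
M,g,a=gap(i,(219.5,174.7),(336.7,174.7),(120,80),(530,39))
slide(M,g+.08,a,1.5)
E
```

```text
120 [78, 79, 80, 77]
330 [55, 54, 56, 53]
530 [37, 38, 36, 39]
width 0.0501 mid [ 0.5466 -0.0319] gap along board x 45.2 turn needed (world ccw deg) 5.75 board yaw 1.44
g2 mm 124.95 tool shift mm [124.31 -12.6    0.31] wz -5.75 tool axes x [ 0.997 -0.075]
```

Emit:
apply_moves(
  targets=[
    {"wx":0,"wy":0,"wz":-1,"x":8,"y":-0.8,"z":0,"jaw":40},
    {"wx":0,"wy":0,"wz":-2.5,"x":22,"y":-2.2,"z":0,"jaw":40},
    {"wx":0,"wy":0,"wz":-4,"x":37,"y":-3.7,"z":0,"jaw":40},
    {"wx":0,"wy":0,"wz":-5.8,"x":52,"y":-5.2,"z":0,"jaw":40},
    {"wx":0,"wy":0,"wz":-5.8,"x":67,"y":-6.7,"z":0,"jaw":40},
    {"wx":0,"wy":0,"wz":-5.8,"x":82,"y":-8.3,"z":0,"jaw":40},
    {"wx":0,"wy":0,"wz":-5.8,"x":97,"y":-9.8,"z":0,"jaw":40},
    {"wx":0,"wy":0,"wz":-5.8,"x":112,"y":-11.3,"z":0,"jaw":40},
    {"wx":0,"wy":0,"wz":-5.8,"x":122,"y":-12.4,"z":0,"jaw":40},
    {"wx":0,"wy":0,"wz":-5.8,"x":125,"y":-12.7,"z":0,"jaw":40},
    {"wx":0,"wy":0,"wz":-5.8,"x":125,"y":-12.7,"z":0,"jaw":40},
    {"wx":0,"wy":0,"wz":-5.8,"x":125,"y":-12.7,"z":0,"jaw":40},
  ],
)

```text
time_s: 24.8
eef_pos: [0.6307, -0.0262, 0.0141]
tcp_rot: [1.0, 0.013, -0.001, 0.0]
force: [-4.4, -2.4, 6.9]
grip_width: 0.0496
```

```bash
python3 - <<'E'
from h import *
s=r.observe();print(s['eef_pos'],s['tcp_rot'],s['time_s'],s['force'])
i=snap("wrist","w20")
crop("pics/w20.png","pics/w20c.png",(190,155,370,230),4)
E
```

```text
[ 0.63070921 -0.02620053  0.01406973] [ 9.99915524e-01  1.29523916e-02 -1.00850807e-03  4.05200635e-04] 24.8 [-4.3724496  -2.39528968  6.93187097]
```

View pics/w20.png

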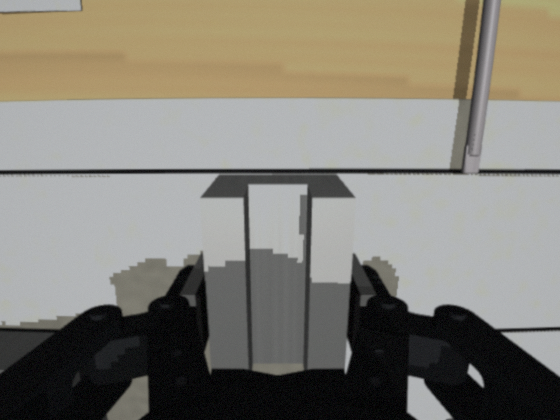

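View pics/w20c.png

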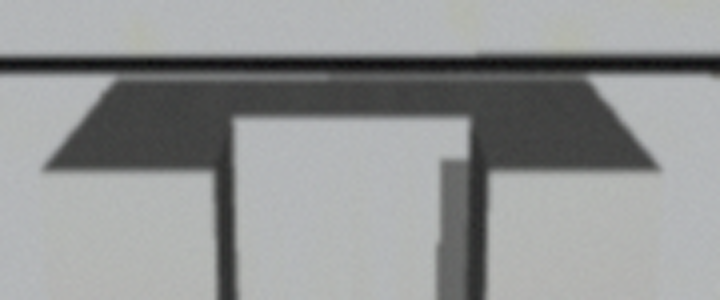

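Emit:
apply_moves(
  targets=[
    {"wx":0,"wy":0,"wz":0,"x":1.8,"y":0,"z":0,"jaw":40},
    {"wx":0,"wy":0,"wz":0,"x":1.8,"y":0,"z":0,"jaw":40},
    {"wx":0,"wy":0,"wz":0,"x":1.8,"y":0,"z":0,"jaw":40},
    {"wx":0,"wy":0,"wz":0,"x":1.8,"y":0,"z":0,"jaw":75},
    {"wx":0,"wy":0,"wz":0,"x":1.8,"y":0,"z":0,"jaw":75},
    {"wx":0,"wy":0,"wz":0,"x":1.8,"y":0,"z":0,"jaw":75},
    {"wx":0,"wy":0,"wz":0,"x":1.8,"y":0,"z":0,"jaw":75},
    {"wx":0,"wy":0,"wz":0,"x":1.8,"y":0,"z":-30,"jaw":75},
    {"wx":0,"wy":0,"wz":0,"x":1.8,"y":0,"z":-70,"jaw":75},
    {"wx":0,"wy":0,"wz":0,"x":1.8,"y":0,"z":-90,"jaw":80},
    {"wx":0,"wy":0,"wz":0,"x":1.8,"y":0,"z":-90,"jaw":80},
    {"wx":0,"wy":0,"wz":0,"x":1.8,"y":0,"z":-90,"jaw":80},
  ],
)

```text
time_s: 26.05
eef_pos: [0.6333, -0.0253, 0.103]
tcp_rot: [1.0, 0.013, 0.0, -0.0]
force: [-0.5, -0.4, 0.3]
grip_width: 0.0804
```

```bash
python3 - <<'E'
from h import *
s=r.observe();print(s['eef_pos'],s['tcp_rot'],s['time_s'],s['force'])
print(delta((.4959,-.1532,.06),np.radians(-90+9.6)))
i=snap("wrist","w21");snap("top","t21",(195,165,415,310),3.6)
E
```

```text
[ 0.6332991  -0.02529691  0.1030222 ] [ 9.99917609e-01  1.28337542e-02  9.89752329e-05 -2.44671885e-04] 26.05 [-0.54521557 -0.40322797  0.259985  ]
(array([-140.6,  124.4,   42.9]), array([-0.03, -0.01, -8.13]))
```

View pics/w21.png

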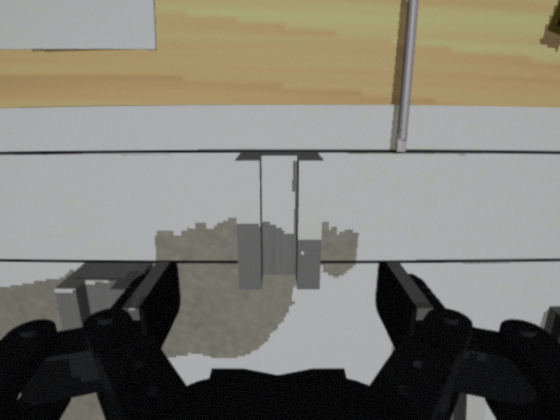

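View pics/t21.png

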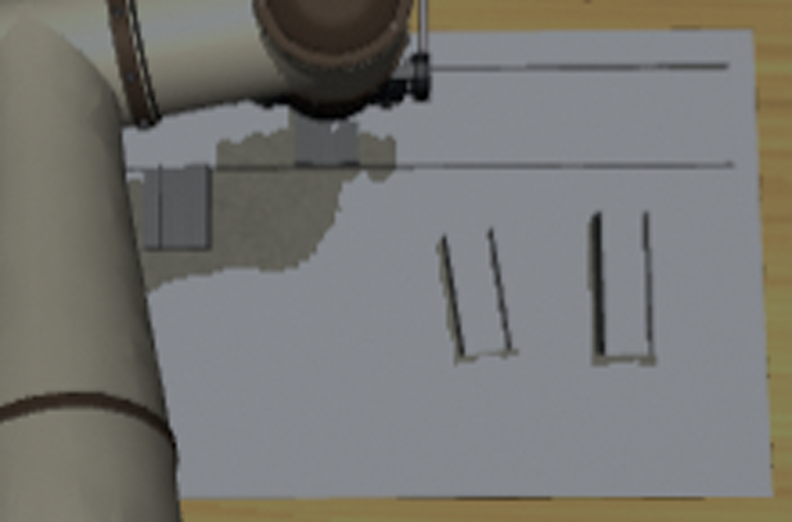

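Emit:
apply_moves(
  targets=[
    {"wx":0,"wy":0,"wz":-1,"x":-25,"y":20,"z":0,"jaw":80},
    {"wx":0,"wy":0,"wz":-3,"x":-55,"y":50,"z":0,"jaw":80},
    {"wx":0,"wy":0,"wz":-5,"x":-85,"y":80,"z":0,"jaw":80},
    {"wx":0,"wy":0,"wz":-7,"x":-115,"y":105,"z":10,"jaw":80},
    {"wx":0,"wy":0,"wz":-8.1,"x":-140.6,"y":124.4,"z":25,"jaw":80},
    {"wx":0,"wy":0,"wz":-8.1,"x":-140.6,"y":124.4,"z":43,"jaw":80},
    {"wx":0,"wy":0,"wz":-8.1,"x":-140.6,"y":124.4,"z":43,"jaw":80},
    {"wx":0,"wy":0,"wz":-8.1,"x":-140.6,"y":124.4,"z":43,"jaw":80},
    {"wx":0,"wy":0,"wz":-8.1,"x":-140.6,"y":124.4,"z":43,"jaw":80},
  ],
)

```text
time_s: 27.05
eef_pos: [0.4972, -0.1531, 0.0603]
tcp_rot: [0.996, 0.084, 0.0, 0.0]
force: [-0.5, -0.3, 0.2]
grip_width: 0.08
```

```bash
python3 - <<'E'
from h import *
s=r.observe();print(s['eef_pos'],s['tcp_rot'],s['time_s'],s['force'])
print(delta((.4959,-.1532,.0138),np.radians(-90+9.6)))
i=snap("wrist","w22")
E
```

```text
[ 0.4972209  -0.15309471  0.06034779] [9.96458877e-01 8.40802653e-02 4.39454944e-04 1.52029739e-04] 27.05 [-0.54289724 -0.26836928  0.20632353]
(array([-1.4, -0.1, 46.5]), array([ 0.02, -0.05,  0.05]))
```

View pics/w22.png

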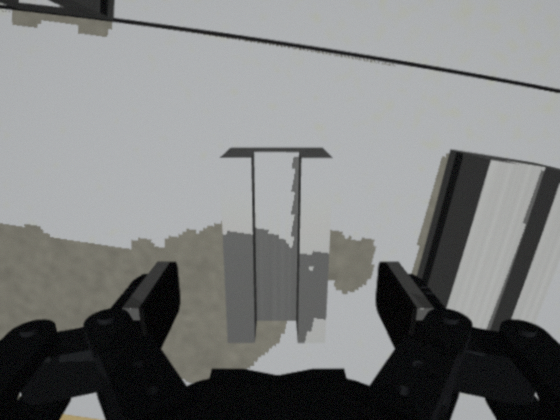

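Emit:
apply_moves(
  targets=[
    {"wx":0,"wy":0,"wz":0,"x":-1.4,"y":0,"z":20,"jaw":78},
    {"wx":0,"wy":0,"wz":0,"x":-1.4,"y":0,"z":38,"jaw":78},
    {"wx":0,"wy":0,"wz":0,"x":-1.4,"y":0,"z":46,"jaw":78},
    {"wx":0,"wy":0,"wz":0,"x":-1.4,"y":0,"z":46,"jaw":78},
    {"wx":0,"wy":0,"wz":0,"x":-1.4,"y":0,"z":46,"jaw":40},
    {"wx":0,"wy":0,"wz":0,"x":-1.4,"y":0,"z":46,"jaw":40},
    {"wx":0,"wy":0,"wz":0,"x":-1.4,"y":0,"z":46,"jaw":40},
    {"wx":0,"wy":0,"wz":0,"x":-1.4,"y":0,"z":46,"jaw":40},
    {"wx":0,"wy":0,"wz":0,"x":-1.4,"y":0,"z":46,"jaw":40},
  ],
)

```text
time_s: 28.0
eef_pos: [0.4957, -0.1536, 0.0151]
tcp_rot: [0.996, 0.084, 0.001, 0.0]
force: [-0.9, 2.3, 6.1]
grip_width: 0.0497
```

```bash
python3 - <<'E'
from h import *
s=r.observe();print(s['eef_pos'],s['tcp_rot'],s['time_s'],s['force'])
i=snap("wrist","w23")
crop("pics/w23.png","pics/w23c.png",(190,150,370,230),4)
im=cv2.imread("pics/w23_raw.png").mean(2)
for u in (180,330,520): print(u,[int(x) for x in im[8:120,u].argsort()[:4]+8])
E
```

```text
[ 0.49573239 -0.15356477  0.01505161] [9.96483698e-01 8.37790127e-02 1.13673936e-03 1.58555120e-04] 28.0 [-0.9208024   2.25018199  6.09215162]
180 [8, 9, 10, 14]
330 [28, 27, 26, 29]
520 [61, 60, 62, 59]
```

View pics/w23.png

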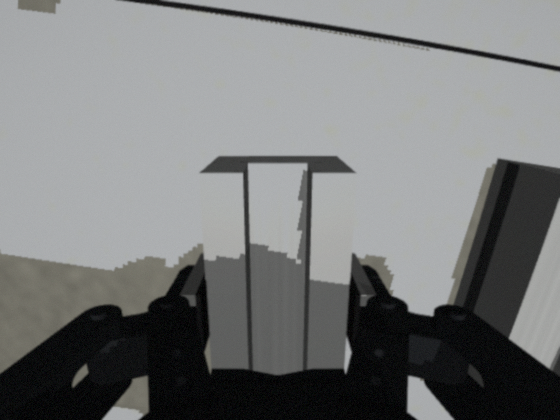

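View pics/w23c.png

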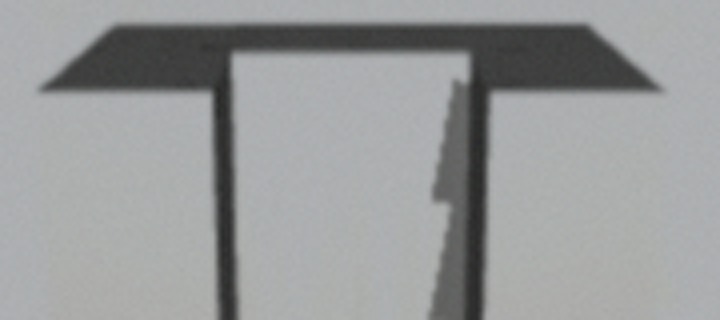

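```bash
python3 - <<'E'
from h import *
i=r.camera_info("wrist")
M,g,a=gap(i,(218.5,156.2),(337,156.2),(180,7),(520,60.5))
slide(M,g+.08,a,1.5)
E
```

```text
width 0.0503 mid [ 0.5425 -0.146 ] gap along board x 52.54 turn needed (world ccw deg) -7.71 board yaw 1.87
g2 mm 132.11 tool shift mm [130.79  18.64   0.3 ] wz 7.71 tool axes x [0.986 0.167]
```

Emit:
apply_moves(
  targets=[
    {"wx":0,"wy":0,"wz":1,"x":8,"y":1.6,"z":0,"jaw":40},
    {"wx":0,"wy":0,"wz":3,"x":22,"y":4.5,"z":0,"jaw":40},
    {"wx":0,"wy":0,"wz":5,"x":37,"y":7.6,"z":0,"jaw":40},
    {"wx":0,"wy":0,"wz":7,"x":52,"y":10.6,"z":0,"jaw":40},
    {"wx":0,"wy":0,"wz":8,"x":68,"y":13.9,"z":0,"jaw":40},
    {"wx":0,"wy":0,"wz":8,"x":84,"y":17.2,"z":0,"jaw":40},
    {"wx":0,"wy":0,"wz":8,"x":100,"y":20.4,"z":0,"jaw":40},
    {"wx":0,"wy":0,"wz":8,"x":116,"y":23.7,"z":0,"jaw":40},
    {"wx":0,"wy":0,"wz":8,"x":127,"y":26,"z":0,"jaw":40},
    {"wx":0,"wy":0,"wz":8,"x":131.2,"y":26.8,"z":0,"jaw":40},
    {"wx":0,"wy":0,"wz":8,"x":131.2,"y":26.8,"z":0,"jaw":40},
    {"wx":0,"wy":0,"wz":8,"x":131.2,"y":26.8,"z":0,"jaw":40},
  ],
)

```text
time_s: 29.25
eef_pos: [0.6272, -0.1588, 0.015]
tcp_rot: [1.0, 0.014, -0.002, 0.0]
force: [-4.7, -0.9, 7.7]
grip_width: 0.0498
```

```bash
python3 - <<'E'
from h import *
s=r.observe();print(s['eef_pos'],s['tcp_rot'],s['time_s'],s['force'])
i=snap("wrist","w24")
crop("pics/w24.png","pics/w24c.png",(190,140,370,220),4)
E
```

```text
[ 0.62716907 -0.15884706  0.01500485] [ 9.99901584e-01  1.39318159e-02 -1.63111825e-03  2.58490056e-04] 29.25 [-4.71412442 -0.91224535  7.7453831 ]
```

View pics/w24.png

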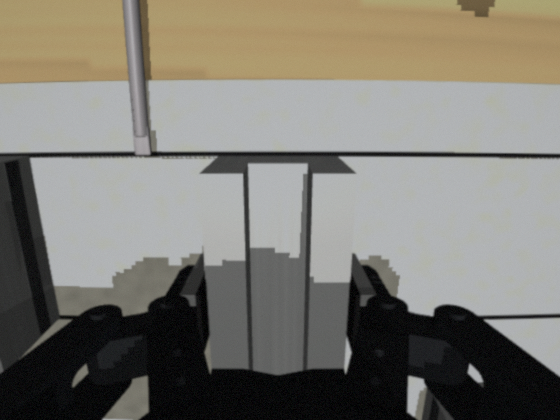

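View pics/w24c.png

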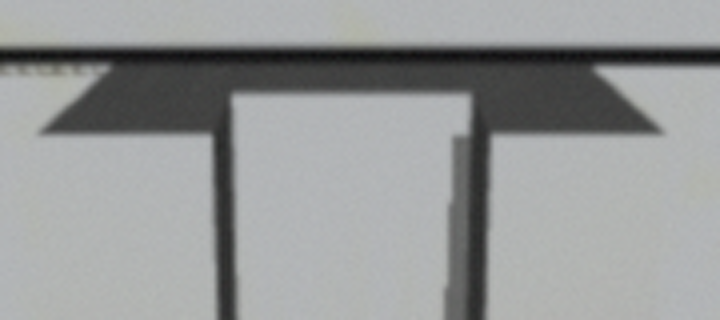

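Emit:
apply_moves(
  targets=[
    {"wx":0,"wy":0,"wz":0,"x":1.4,"y":0,"z":0,"jaw":40},
    {"wx":0,"wy":0,"wz":0,"x":1.4,"y":0,"z":0,"jaw":40},
    {"wx":0,"wy":0,"wz":0,"x":1.4,"y":0,"z":0,"jaw":40},
    {"wx":0,"wy":0,"wz":0,"x":1.4,"y":0,"z":0,"jaw":72},
    {"wx":0,"wy":0,"wz":0,"x":1.4,"y":0,"z":0,"jaw":72},
    {"wx":0,"wy":0,"wz":0,"x":1.4,"y":0,"z":0,"jaw":72},
    {"wx":0,"wy":0,"wz":0,"x":1.4,"y":0,"z":0,"jaw":72},
    {"wx":0,"wy":0,"wz":0,"x":1.4,"y":0,"z":-30,"jaw":72},
    {"wx":0,"wy":0,"wz":0,"x":1.4,"y":0,"z":-70,"jaw":72},
    {"wx":0,"wy":0,"wz":0,"x":1.4,"y":0,"z":-90,"jaw":78},
    {"wx":0,"wy":0,"wz":0,"x":1.4,"y":0,"z":-90,"jaw":78},
    {"wx":0,"wy":0,"wz":0,"x":1.4,"y":0,"z":-90,"jaw":78},
  ],
)

```text
time_s: 30.5
eef_pos: [0.6299, -0.158, 0.104]
tcp_rot: [1.0, 0.014, 0.0, -0.0]
force: [-0.4, 0.1, -0.1]
grip_width: 0.0779
```

```bash
python3 - <<'E'
from h import *
s=r.observe();print(s['eef_pos'],s['tcp_rot'],s['time_s'],s['force'])
print(delta((.5036,-.2667,.06),np.radians(-90+1.5)))
i=snap("wrist","w25");snap("top","t25",(195,165,415,310),3.6)
E
```

```text
[ 0.62991122 -0.15800505  0.10401844] [ 9.99905866e-01  1.37176243e-02  1.85465739e-04 -2.27741473e-04] 30.5 [-0.40359022  0.0966858  -0.14837059]
(array([-129.3,  105.2,   43.9]), array([-0.03, -0.02,  0.07]))
```

View pics/w25.png

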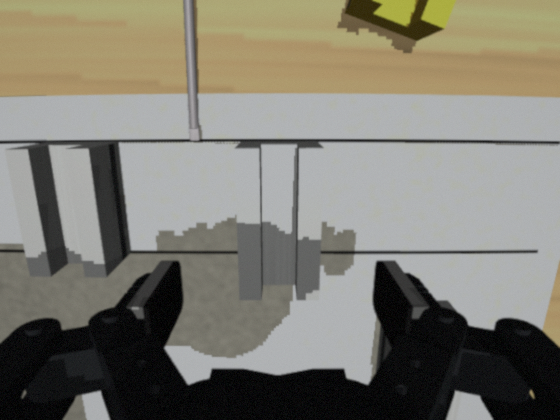

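View pics/t25.png

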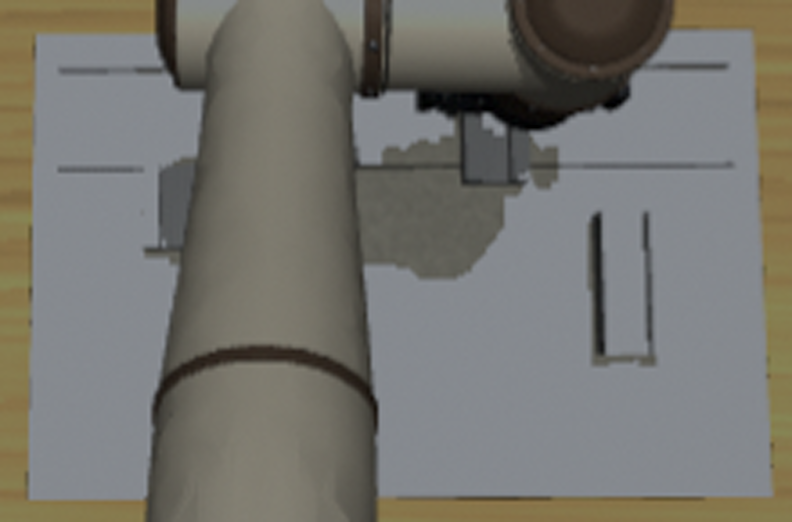

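Emit:
apply_moves(
  targets=[
    {"wx":0,"wy":0,"wz":0,"x":-25,"y":15,"z":0,"jaw":78},
    {"wx":0,"wy":0,"wz":0,"x":-55,"y":40,"z":0,"jaw":78},
    {"wx":0,"wy":0,"wz":0,"x":-85,"y":65,"z":0,"jaw":78},
    {"wx":0,"wy":0,"wz":0,"x":-110,"y":90,"z":10,"jaw":78},
    {"wx":0,"wy":0,"wz":0,"x":-129.3,"y":105.2,"z":25,"jaw":78},
    {"wx":0,"wy":0,"wz":0,"x":-129.3,"y":105.2,"z":44,"jaw":78},
    {"wx":0,"wy":0,"wz":0,"x":-129.3,"y":105.2,"z":44,"jaw":78},
    {"wx":0,"wy":0,"wz":0,"x":-129.3,"y":105.2,"z":44,"jaw":78},
    {"wx":0,"wy":0,"wz":0,"x":-129.3,"y":105.2,"z":44,"jaw":78},
  ],
)

```text
time_s: 31.5
eef_pos: [0.5046, -0.2668, 0.0604]
tcp_rot: [1.0, 0.014, 0.0, 0.0]
force: [0.1, 0.9, 1.1]
grip_width: 0.0778
```

```bash
python3 - <<'E'
from h import *
s=r.observe();print(s['eef_pos'],s['tcp_rot'],s['time_s'],s['force'])
print(delta((.5036,-.2667,.0138),np.radians(-90+1.5)))
i=snap("wrist","w26")
E
```

```text
[ 0.50460146 -0.2667851   0.06041364] [9.99896673e-01 1.43678447e-02 3.96778721e-04 2.27630337e-04] 31.5 [0.09013373 0.89231935 1.06063898]
(array([-1. , -0.1, 46.6]), array([ 0.03, -0.05,  0.15]))
```

View pics/w26.png

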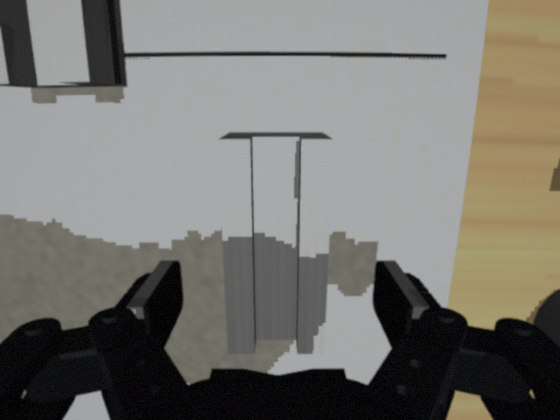

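```bash
python3 - <<'E'
from h import *
crop("pics/top0.png","pics/can.png",(420,240,480,290),10)
i=r.camera_info("top")
print(w(i,453,268,.1))
i=r.camera_info("wrist")
for q in [(537,312),(555,292)]: print(w(i,*q,.1))
E
```

```text
[ 0.44323913 -0.46334929  0.1       ]
[ 0.5094366  -0.35421992  0.1       ]
[ 0.51699951 -0.35872583  0.1       ]
```

View pics/can.png

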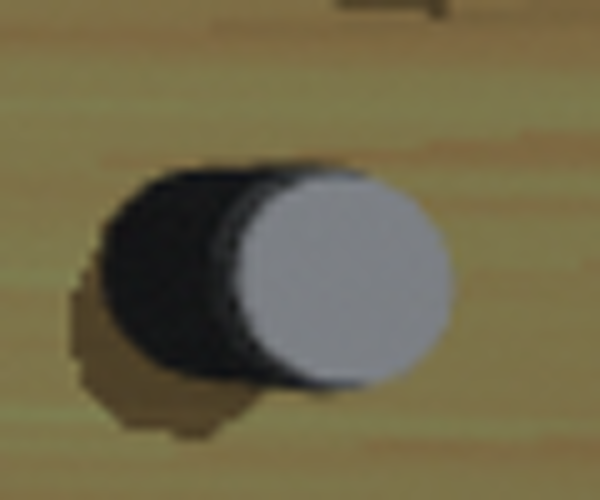

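Emit:
apply_moves(
  targets=[
    {"wx":0,"wy":0,"wz":0,"x":-1,"y":0,"z":20,"jaw":78},
    {"wx":0,"wy":0,"wz":0,"x":-1,"y":0,"z":38,"jaw":78},
    {"wx":0,"wy":0,"wz":0,"x":-1,"y":0,"z":46,"jaw":78},
    {"wx":0,"wy":0,"wz":0,"x":-1,"y":0,"z":46,"jaw":78},
    {"wx":0,"wy":0,"wz":0,"x":-1,"y":0,"z":46,"jaw":40},
    {"wx":0,"wy":0,"wz":0,"x":-1,"y":0,"z":46,"jaw":40},
    {"wx":0,"wy":0,"wz":0,"x":-1,"y":0,"z":46,"jaw":40},
    {"wx":0,"wy":0,"wz":0,"x":-1,"y":0,"z":46,"jaw":40},
    {"wx":0,"wy":0,"wz":0,"x":-1,"y":0,"z":46,"jaw":40},
  ],
)

```text
time_s: 32.45
eef_pos: [0.5036, -0.267, 0.0152]
tcp_rot: [1.0, 0.014, 0.001, 0.0]
force: [0.5, 1.8, 6.0]
grip_width: 0.0492
```

```bash
python3 - <<'E'
from h import *
s=r.observe();print(s['eef_pos'],s['tcp_rot'],s['time_s'],s['force'])
i=snap("wrist","w27")
crop("pics/w27.png","pics/w27c.png",(190,130,370,210),4)
im=cv2.imread("pics/w27_raw.png").mean(2)
for u in (160,280,420): print(u,[int(x) for x in im[8:120,u].argsort()[:4]+8])
E
```

```text
[ 0.50362405 -0.2670442   0.01520374] [9.99900731e-01 1.40411885e-02 1.12938585e-03 3.13836051e-04] 32.45 [0.47550062 1.77332516 6.04474436]
160 [36, 37, 35, 38]
280 [36, 35, 34, 37]
420 [37, 38, 36, 35]
```

View pics/w27.png

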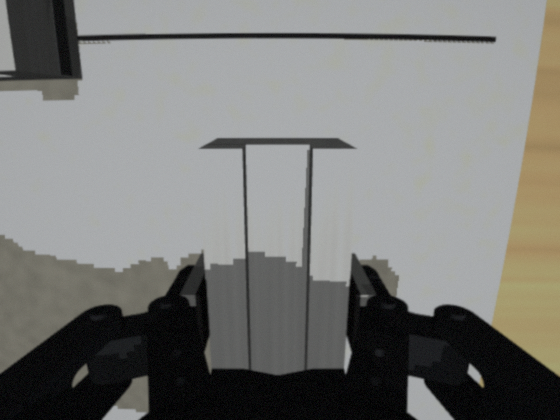

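View pics/w27c.png

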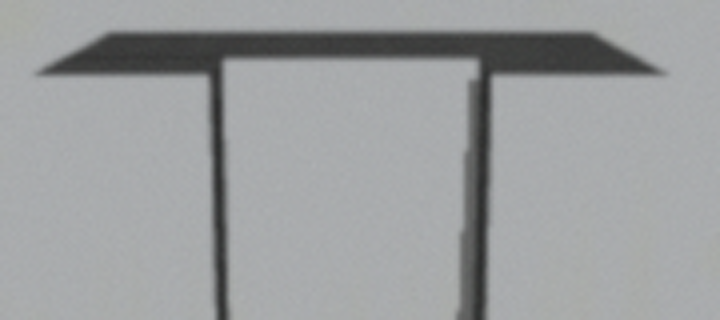

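```bash
python3 - <<'E'
from h import *
i=r.camera_info("wrist")
M,g,a=gap(i,(217.2,138.2),(338,138.2),(160,36.5),(420,37))
slide(M,g,a,1.5)
E
```

```text
width 0.0507 mid [ 0.5586 -0.2658] gap along board x 39.99 turn needed (world ccw deg) 0.01 board yaw 1.59
g2 mm 39.99 tool shift mm [39.99  0.08  0.09] wz -0.01 tool axes x [1.    0.028]
```

Emit:
apply_moves(
  targets=[
    {"wx":0,"wy":0,"wz":0,"x":7,"y":0,"z":0,"jaw":40},
    {"wx":0,"wy":0,"wz":0,"x":17,"y":0,"z":0,"jaw":40},
    {"wx":0,"wy":0,"wz":0,"x":28,"y":0,"z":0,"jaw":40},
    {"wx":0,"wy":0,"wz":0,"x":37,"y":0,"z":0,"jaw":40},
    {"wx":0,"wy":0,"wz":0,"x":41,"y":0,"z":0,"jaw":40},
    {"wx":0,"wy":0,"wz":0,"x":41,"y":0,"z":0,"jaw":40},
    {"wx":0,"wy":0,"wz":0,"x":41,"y":0,"z":0,"jaw":40},
    {"wx":0,"wy":0,"wz":0,"x":41,"y":0,"z":0,"jaw":40},
  ],
)

```text
time_s: 33.3
eef_pos: [0.5419, -0.2663, 0.0152]
tcp_rot: [1.0, 0.014, -0.002, 0.0]
force: [-5.1, -0.4, 8.4]
grip_width: 0.0494
```

```bash
python3 - <<'E'
from h import *
s=r.observe();print(s['eef_pos'],s['tcp_rot'],s['time_s'],s['force'])
i=snap("wrist","w28")
crop("pics/w28.png","pics/w28c.png",(190,110,370,210),4)
E
```

```text
[ 0.54188402 -0.26631659  0.01517564] [ 9.99904179e-01  1.37525979e-02 -1.58051107e-03  1.71769915e-05] 33.3 [-5.10887789 -0.41971406  8.38274347]
```

View pics/w28c.png

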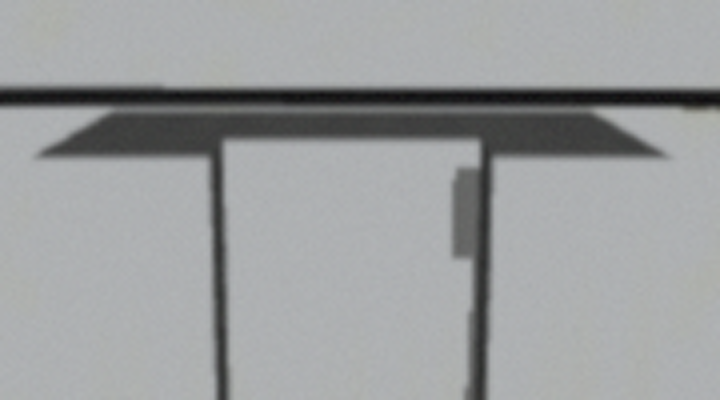

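Emit:
apply_moves(
  targets=[
    {"wx":0,"wy":0,"wz":0,"x":2,"y":0,"z":0,"jaw":40},
    {"wx":0,"wy":0,"wz":0,"x":2,"y":0,"z":0,"jaw":40},
    {"wx":0,"wy":0,"wz":0,"x":2,"y":0,"z":0,"jaw":40},
    {"wx":0,"wy":0,"wz":0,"x":2,"y":0,"z":0,"jaw":75},
    {"wx":0,"wy":0,"wz":0,"x":2,"y":0,"z":0,"jaw":75},
    {"wx":0,"wy":0,"wz":0,"x":2,"y":0,"z":0,"jaw":75},
    {"wx":0,"wy":0,"wz":0,"x":2,"y":0,"z":0,"jaw":75},
    {"wx":0,"wy":0,"wz":0,"x":2,"y":0,"z":-30,"jaw":75},
    {"wx":0,"wy":0,"wz":0,"x":2,"y":0,"z":-75,"jaw":75},
    {"wx":0,"wy":0,"wz":0,"x":-20,"y":-20,"z":-120,"jaw":75},
    {"wx":0,"wy":0,"wz":0,"x":-40,"y":-50,"z":-165,"jaw":75},
    {"wx":0,"wy":0,"wz":0,"x":-60,"y":-85,"z":-210,"jaw":75},
  ],
)

```text
time_s: 34.55
eef_pos: [0.4883, -0.1943, 0.209]
tcp_rot: [1.0, 0.013, 0.0, 0.0]
force: [1.3, 0.2, -0.3]
grip_width: 0.0748
```

Emit:
apply_moves(
  targets=[
    {"wx":0,"wy":0,"wz":0,"x":0,"y":-40,"z":-40,"jaw":75},
    {"wx":0,"wy":0,"wz":0,"x":0,"y":-80,"z":-70,"jaw":75},
    {"wx":0,"wy":0,"wz":0,"x":0,"y":-100,"z":-100,"jaw":75},
    {"wx":0,"wy":0,"wz":0,"x":0,"y":-100,"z":-100,"jaw":75},
    {"wx":0,"wy":0,"wz":0,"x":0,"y":-100,"z":-100,"jaw":75},
    {"wx":0,"wy":0,"wz":0,"x":0,"y":-100,"z":-100,"jaw":75},
  ],
)

```text
time_s: 35.15
eef_pos: [0.4856, -0.0949, 0.3064]
tcp_rot: [1.0, 0.014, -0.001, -0.0]
force: [0.0, -0.2, -0.2]
grip_width: 0.075
```

```bash
python3 - <<'E'
from h import *
s=r.observe();print(s['eef_pos'],s['tcp_rot'],s['time_s'],s['force'])
i=snap("wrist","w29")
E
```

```text
[ 0.48564378 -0.09491325  0.30637926] [ 9.99905822e-01  1.36759639e-02 -1.14095169e-03 -1.14285257e-04] 35.15 [ 0.00245128 -0.18771882 -0.17477094]
```

View pics/w29.png

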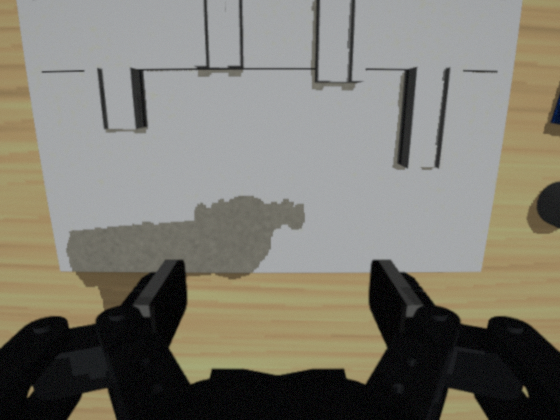

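Emit:
apply_moves(
  targets=[
    {"wx":0,"wy":0,"wz":0,"x":40,"y":0,"z":0,"jaw":75},
    {"wx":0,"wy":0,"wz":0,"x":80,"y":0,"z":0,"jaw":75},
    {"wx":0,"wy":0,"wz":0,"x":120,"y":0,"z":0,"jaw":75},
    {"wx":0,"wy":0,"wz":0,"x":130,"y":0,"z":0,"jaw":75},
    {"wx":0,"wy":0,"wz":0,"x":130,"y":0,"z":0,"jaw":75},
    {"wx":0,"wy":0,"wz":0,"x":130,"y":0,"z":0,"jaw":75},
    {"wx":0,"wy":0,"wz":0,"x":130,"y":0,"z":0,"jaw":75},
  ],
)

```text
time_s: 35.9
eef_pos: [0.6151, -0.0916, 0.3079]
tcp_rot: [1.0, 0.014, -0.0, 0.0]
force: [-0.6, 0.4, 0.7]
grip_width: 0.075
```

```bash
python3 - <<'E'
from h import *
s=r.observe();print(s['eef_pos'],s['tcp_rot'],s['time_s'],s['force'])
i=snap("wrist","w30")
E
```

```text
[ 0.61505438 -0.09163475  0.30786987] [ 9.99907437e-01  1.36055159e-02 -8.11132834e-05  7.38933250e-06] 35.9 [-0.61251623  0.42012317  0.6967177 ]
```

View pics/w30.png

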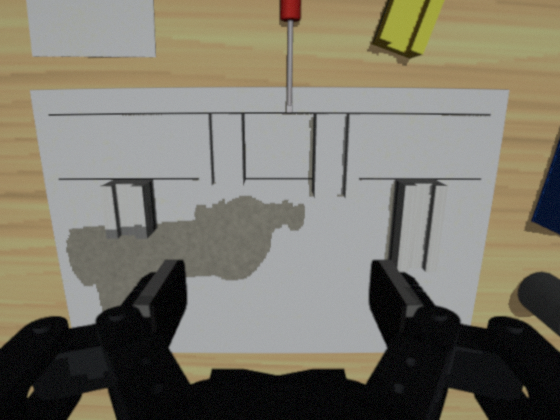

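```bash
python3 - <<'E'
from h import *
im=cv2.imread("pics/w30_raw.png")
def C(c):u0,v0,u1,v1=c;return cv2.resize(im[v0:v1,u0:u1],None,fx=6,fy=6,interpolation=cv2.INTER_CUBIC)
a=C((85,165,215,210));b=C((200,100,330,145));c=C((280,100,410,145));d=C((370,165,500,210))
cv2.imwrite("pics/w30a.png",np.vstack([a,d]));cv2.imwrite("pics/w30b.png",np.vstack([b,c]))
E
```

```text
(no output)
```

View pics/w30a.png

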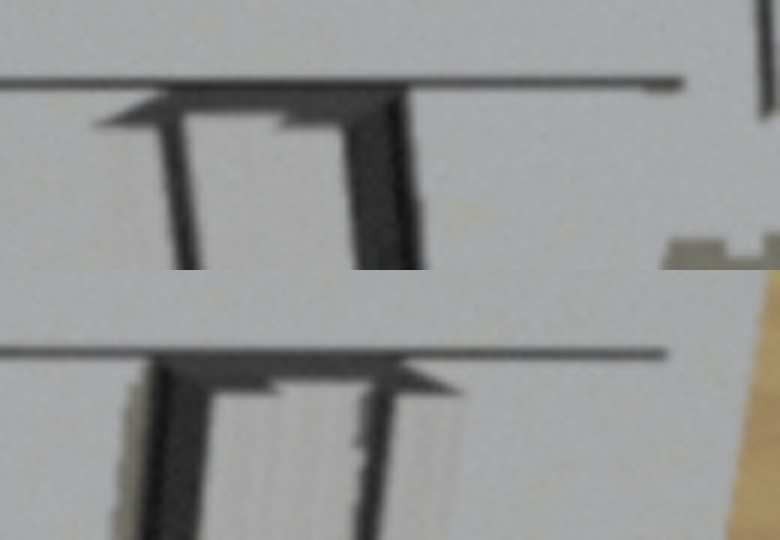

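View pics/w30b.png

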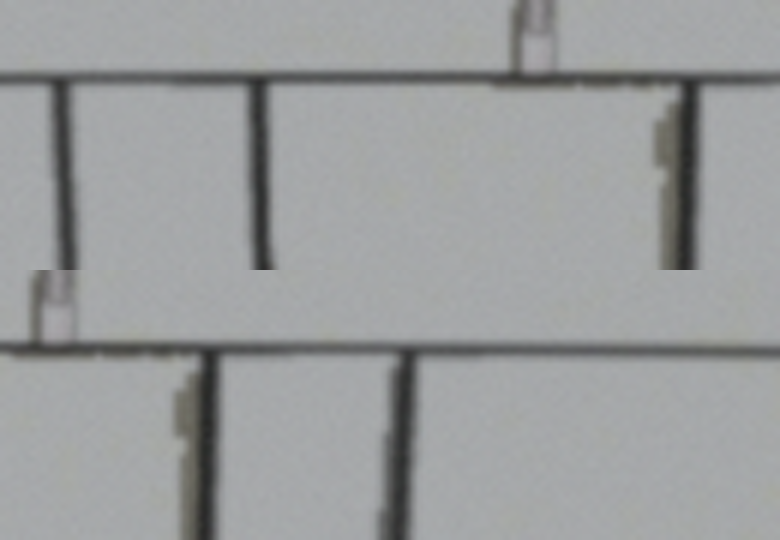

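```bash
python3 - <<'E'
from h import *
snap("top","t31");snap("side","s31")
E
```

```text
(no output)
```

View pics/t31.png

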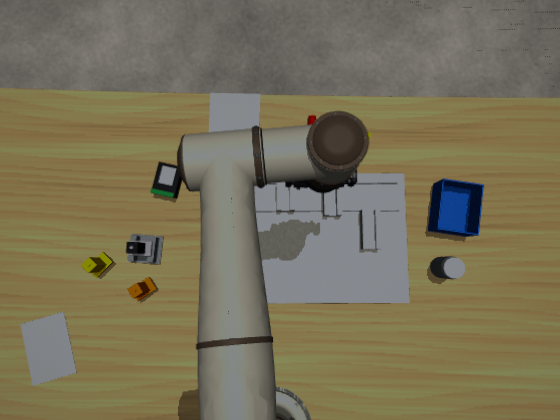

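View pics/s31.png

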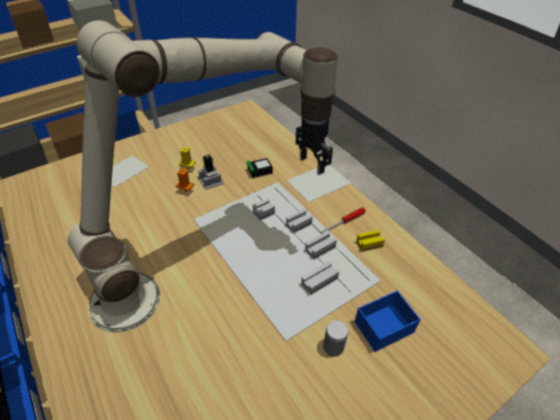

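```bash
python3 - <<'E'
from cell import r
print(r.sign_off())
E
```

```text
the job is handed in; nothing more can be done
None
```

I gauged all four offcuts from shortest to longest, put the gauge back on its stand, and slid each offcut to its line. I then handed the job in at about 36 s on the robot's clock. Sign-off reports no verdict, so the results below come from my own checks.

| Offcut | Probe pushed in | Groove depth | Line |
|---|---|---|---|
| 65 mm | about 14 mm | 12 mm | nearer |
| 80 mm | about 6 mm | 20 mm | farther |
| 95 mm | about 6 mm | 20 mm | farther |
| 110 mm | about 14 mm | 12 mm | nearer |

I read each depth from how far the gauge's rod stood out in the wrist picture. The base was pressed flat for at least 0.3 s each time.

- **Offcuts:** in the last wrist pictures all four far edges lie on their lines to about 1 mm and look square. I did not compute the final angles numerically.
- **Gauge:** it stands upright on its stand, about 1.5 mm from the middle when I checked after letting go.
- **Other things:** the bystanders I could see look unmoved. In the last top view the arm covers the 65 mm offcut and part of the screwdriver, so I relied on the wrist and side pictures for those.
- **Robot:** it ended clear of everything. I saw no offcut get knocked aside, and no check failed or disagreed.

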